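# Change over the carriers in the EPROM eraser

### The job

Change over the EPROM eraser: slide its steel door fully open, take every carrier that is in the chamber out and lay it flat, rib up, inside the grey tray, and seat every carrier waiting on the cork top flat in a pocket of its own in the chamber, nose in the nose slot. With all of them in place, slide the door fully shut against its stop, and leave the mug, mouse, tin and fuse puller where they are.

Things in the scene. Friction and masses are not known exactly. Their poses are not given: they have to be found in the camera images.
- eraser: fixed beige metal eraser box, 270 mm (x) by 260 mm (y), 83 mm high, door tracks along its two y sides to 93 mm. Origin: centre of its underside. The lamp chamber is its front (-x) half: a well 120 mm (x) by 240 mm (y) centred at x = -65 mm, its bottom an aluminium fixture with three pockets; the rear half is closed.
- door (a joint): steel door sliding on top of the eraser along the eraser's +x: 0 m = shut against its stop (chamber covered), 0.125 m = fully open against the other stop (over the rear half). Friction of a few N; stays where it is left. Underside 84 mm above the desk, 4 mm above the rib of a seated carrier; an unseated carrier stops it.
- door_handle (a point): grip point on the door's upright steel handle flange (12 mm thick along the eraser's x, 90 mm long along its y, rising from 88 mm to 118 mm above the desk; this point is its centre line at 113 mm). Moves with the door.
- pocket1 (a point): centre of the floor of pocket 1 of the three in the chamber, 40 mm above the desk, in a row 75 mm apart along the eraser's y. Each pocket is 10 mm deep, shaped like a carrier's base with 2 mm to spare all round, its narrow nose slot towards the eraser's +x; a seated carrier's origin lies at this point, its x along the eraser's x.
- pocket2 (a point): centre of the floor of pocket 2 of the three in the chamber, 40 mm above the desk, in a row 75 mm apart along the eraser's y. Each pocket is 10 mm deep, shaped like a carrier's base with 2 mm to spare all round, its narrow nose slot towards the eraser's +x; a seated carrier's origin lies at this point, its x along the eraser's x.
- pocket3 (a point): centre of the floor of pocket 3 of the three in the chamber, 40 mm above the desk, in a row 75 mm apart along the eraser's y. Each pocket is 10 mm deep, shaped like a carrier's base with 2 mm to spare all round, its narrow nose slot towards the eraser's +x; a seated carrier's origin lies at this point, its x along the eraser's x.
- wait1: carrier waiting on the cork top at the start (may be absent): black plastic, 95 to 185 g. Base 14 mm thick: wide part x -42..+18 mm, 54 mm wide; nose x +18..+42, 26 mm wide. Grip rib across it at x = 0: 14 mm thick along x, 44 mm long along y, its top 40 mm above the underside. Grey chip on the wide part. Origin: underside centre below the rib; z up. All carriers are alike.
- wait2: carrier waiting on the cork top at the start (may be absent): black plastic, 95 to 185 g. Base 14 mm thick: wide part x -42..+18 mm, 54 mm wide; nose x +18..+42, 26 mm wide. Grip rib across it at x = 0: 14 mm thick along x, 44 mm long along y, its top 40 mm above the underside. Grey chip on the wide part. Origin: underside centre below the rib; z up. All carriers are alike.
- wait3: carrier waiting on the cork top at the start (may be absent): black plastic, 95 to 185 g. Base 14 mm thick: wide part x -42..+18 mm, 54 mm wide; nose x +18..+42, 26 mm wide. Grip rib across it at x = 0: 14 mm thick along x, 44 mm long along y, its top 40 mm above the underside. Grey chip on the wide part. Origin: underside centre below the rib; z up. All carriers are alike.
- done1: carrier in a chamber pocket at the start (may be absent): black plastic, 95 to 185 g. Base 14 mm thick: wide part x -42..+18 mm, 54 mm wide; nose x +18..+42, 26 mm wide. Grip rib across it at x = 0: 14 mm thick along x, 44 mm long along y, its top 40 mm above the underside. Grey chip on the wide part. Origin: underside centre below the rib; z up. All carriers are alike.
- done2: carrier in a chamber pocket at the start (may be absent): black plastic, 95 to 185 g. Base 14 mm thick: wide part x -42..+18 mm, 54 mm wide; nose x +18..+42, 26 mm wide. Grip rib across it at x = 0: 14 mm thick along x, 44 mm long along y, its top 40 mm above the underside. Grey chip on the wide part. Origin: underside centre below the rib; z up. All carriers are alike.
- done3: carrier in a chamber pocket at the start (may be absent): black plastic, 95 to 185 g. Base 14 mm thick: wide part x -42..+18 mm, 54 mm wide; nose x +18..+42, 26 mm wide. Grip rib across it at x = 0: 14 mm thick along x, 44 mm long along y, its top 40 mm above the underside. Grey chip on the wide part. Origin: underside centre below the rib; z up. All carriers are alike.
- tray: fixed open grey plastic tray, 130 mm along its x, 220 mm along its y, walls 5 mm thick and 16 mm high, floor 5 mm thick. Origin: centre of its underside.
- mug: chipped white ceramic mug, 92 mm high, 82 mm across, origin at the centre of its underside; bystander
- mouse: cream plastic computer mouse, 104 x 62 x 32 mm, origin at the centre of its underside; bystander
- tin: round brass tip-tinner tin, 68 mm across, 26 mm high, origin at the centre of its underside; bystander
- puller: red nylon fuse puller lying flat, 130 mm long, 12 mm high, origin on its underside near the middle; bystander

How it is judged:
By the outcome, as a careful person would: the job done as asked, in the order asked, and still so for the second after the job is handed in, with the robot touching nothing.
Of done1, done2, done3 only 2 to 3 are there at a start; the rules pass over those that are not, and their reading is None.
Of wait1, wait2, wait3 only 2 to 3 are there at a start; the rules pass over those that are not, and their reading is None.
At some moment in a run one of wait1, wait2, wait3 may be knocked a few centimetres aside while the robot is not near it.
Once in a run the grip may slacken for a moment while it holds something.
It also fails if it takes over 210 s, if anything falls off the work surface, if the arm or the gripper's body presses on something with over 40 N, if the wrist force passes 120 N, or if a joint passes its speed limit or range.

### The arm

A 7-joint arm with a two-finger parallel gripper is mounted at the origin on the work surface. World frame = base frame: x ahead of the robot, y to its left, z up, the work surface at z = 0. Lengths are in m, angles in degrees, forces in N, time in s.
With the tool pointing down it reaches from about 0.4 to 0.9 m from the base axis. Payload 5.5 kg.
Tool frame: the origin (TCP) lies on the centre line of the jaws, within the pads' length; the fingertips stand 19 mm ahead of it and the grasp point (between the pads) is the TCP; z points along the fingers, y is the direction in which the jaws open and shut (so a half turn about z gives the same grasp; the last joint's range is limited). The gripper opens to 85 mm and grips with 20 to 120 N. Pads are 22 mm wide; open, the fingers measure 114 mm over their backs; the gripper's body (76 mm by 85 mm) begins 54 mm behind the grasp point. The pads swing forward as they close: fully open they stand 13 mm farther back than shut.
Start: joints at [-55.164, 28.699, -24.465, 88.831, 12.651, 65.22, -12.049], TCP at [0.22, 0.612, 0.25] pointing down, gripper open.
Joint ranges: [-164.97, 164.97], [-17.58, 116.51], [-87.97, 89.64], [11.32, 138.91], [-80.73, 260.73], [10.89, 115.49], [-147.41, 147.41]. Speed limits (degrees/s): [147.25, 147.25, 180, 180, 180, 180, 180].

### API

Orientations are given as [roll, pitch, yaw] about the fixed x, y, z axes, in that order (R = Rz(yaw) Ry(pitch) Rx(roll)).
In Python, from bench import env, viewer, job_done gives the robot as it stands. The module is installed in compiled form; this text tells all that it offers.
- The arm moves only by the tool jog_arm, never from a script. Its argument "plan" is a list of rows, each a list of 3 entries, a list of its own where there are three numbers: the shift along the tool's x, y, z in cm, then the turn, a rotation vector about the tool's x, y, z in rad, then the closure, from 0 (fully open) to 1 (shut). In form: [[[tx, ty, tz], [ax, ay, az], hand], ...]. A call has 1 to 12 rows; each row shifts and turns the commanded pose from where the row before left it, along the tool's axes as they then stand; what a row does not reach is not made up. A row lasts 1/10 s, in which the tool goes at most 50 mm and 8.59 degrees, less where a joint would pass 70% of its speed; a pose out of reach is approached as far as the arm can. A call with a gripper value outside its range is refused whole. The fingers move at their own pace and stop on an object; "newtons" is the grip in N (left out, the last holds). Time passes only in rows, so rows that do not move let the fingers close. It gives the time, the measured TCP pose, the force and the opening at its end, in the units of the state.
- env.sense(): the state, without advancing time (a new reading comes with each control period).
- viewer.grab_frame(name): name is "side" or "top"; returns (picture, depth): 384x512x3 uint8, red, green, blue; 384x512 float32, m along the optical axis (not along the pixel's ray), 0 where there is no reading.
- viewer.camera_info(name): a dict with "K" (3x3 intrinsics, pixels), "xyz" and "attitude" of the camera in the world. Camera axes: x right, y up, looking along -z (the intrinsics and any distortion apply to the point x, -y, -z); pixel columns grow to the right and rows downward; lengths in m; the calibration is good to about 2 mm. A picture is of the moment at which its call begins. camera_info takes no time and is no camera call.
- job_done(): hands the job in, once; it reports no verdict.
Trained networks look in the newest picture that a camera, given by its name, has taken for a name from the list of things; names that differ only in an ending like _2 or _b are one class to them, and where a whole thing is asked for, a point or a joint stands for the part that bears it (a point fixed in the world has none). Each returns a list of dicts, best first, with "p" (0 to 1); they miss things now and then, are a little off and sometimes report something else, mostly with a low value. They report only what shows in the picture. A call takes as long as a camera call.
- viewer.search_frame(camera, target): "extent" ([left, top, right, bottom] as shares, 0 to 1, of the picture: columns of its width, rows of its height, round what is visible of it).
- viewer.trace(camera, target): "pixels" (384x512 bool, what is visible of it) and "extent" ([left, top, right, bottom] as shares, 0 to 1, of the picture: columns of its width, rows of its height, round what is visible of it).
The state is a dict: "time_s": time; "joint_positions": joint angles; "dq": joint speeds; "joint_efforts": joint torques, N m; "eef_pos": TCP position; "eef_rot": TCP orientation; "contact_force": force on the tool from outside, world axes, zero at the start; "torque": the same for the moment, N m; "width": finger opening in m.
Only numpy, scipy, OpenCV 4.12 (cv2) and the standard library are available. Lean on these libraries where they do the work, as an engineer would, in place of code of your own. Each camera call takes 0.05 s, during which the arm holds its last target.

## Working session

There is one attempt and no reset: what is moved stays moved. The work goes in short steps, Python scripts to look and compute and a tool call to move; the robot and the scene stay as the last step left them, time stands still between calls to the robot, and variables do not carry over. Pictures are saved under pics/ and viewed, and the job is handed in when it is done.

Besides the shell and the picture viewer there is one more tool, called after "Call:" as name(argument=value, ...) on one line, values as JSON. jog_arm: Moves the arm, as the interface text tells. Its arguments: {"type":"object","properties":{"plan":{"type":"array"},"newtons":{"type":"number"}},"required":["plan"]}

```bash
mkdir -p pics; ls
cat > h.py <<'E'
import numpy as np, cv2
from scipy.spatial.transform import Rotation as R
from bench import env, viewer, job_done
def cam(n):
    c=viewer.camera_info(n); return c
def save(n,name):
    p,d=viewer.grab_frame(n); cv2.imwrite('pics/'+name+'.png',p[:,:,::-1]); np.save('pics/'+name+'.npy',d); return p,d
E
python3 - <<'E'
from h import *
s=env.sense()
for k,v in s.items(): print(k,np.round(v,4))
for n in ('side','top'):
    c=cam(n); print(c); save(n,n+'0')
E
```

```text
pics
time_s 0.0
joint_positions [-55.1647  28.7541 -24.4518  88.8932  12.6507  65.2207 -12.051 ]
dq [ 0.0603 -0.0009 -0.0656 -0.0114  0.0247 -0.0054  0.0584]
joint_efforts [-3.00000e-04 -5.69508e+01 -5.81610e+00 -2.80937e+01  1.06000e-02
  1.16000e-02 -0.00000e+00]
eef_pos [0.2195 0.6111 0.2492]
eef_rot [-1.798855e+02 -2.900000e-03  1.602453e+02]
contact_force [-0.5092 -0.0277  0.0657]
torque [ 0.0511  0.009  -0.0121]
width 0.0859
{'K': array([[447.03034303,   0.        , 256.42083856],
       [  0.        , 447.03034303, 192.38516371],
       [  0.        ,   0.        ,   1.        ]]), 'xyz': array([ 0.02076491, -0.89320412,  0.96883262]), 'attitude': array([ 49.23476109,  -0.31585306, -31.75425538])}
{'K': array([[468.10134688,   0.        , 266.12987258],
       [  0.        , 468.10134688, 185.55387003],
       [  0.        ,   0.        ,   1.        ]]), 'xyz': array([ 0.43058123, -0.00518228,  1.7612163 ]), 'attitude': array([  5.16311364,   0.28170571, -89.19454299])}
```

View pics/top0.png

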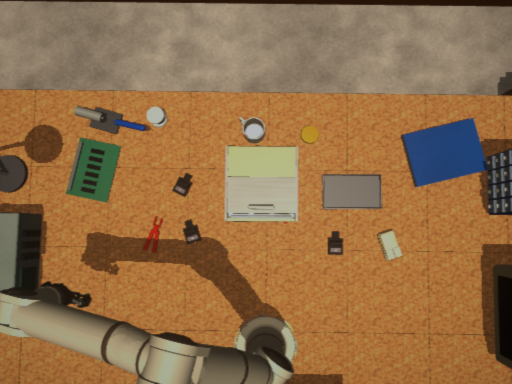

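View pics/side0.png

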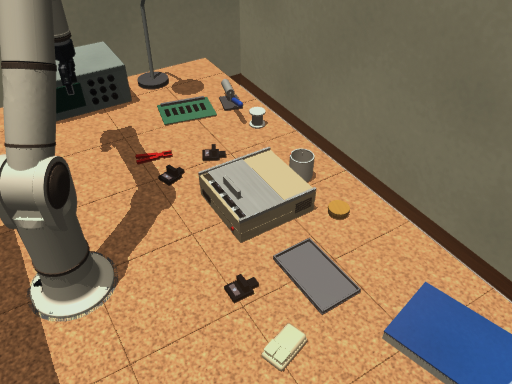

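```bash
cat >> h.py <<'E'
FL=np.diag([1.,-1.,-1.])
def proj(n,P):
    c=cam(n); Rm=R.from_euler('xyz',c['attitude'],degrees=True).as_matrix()
    q=(np.asarray(P)-c['xyz'])@Rm@FL; u=q@c['K'].T; return u[:,:2]/u[:,2:]
def unproj(n,d,m=None):
    c=cam(n); Rm=R.from_euler('xyz',c['attitude'],degrees=True).as_matrix()
    v,u=np.indices(d.shape); K=c['K']
    q=np.stack([(u-K[0,2])/K[0,0],(v-K[1,2])/K[1,1],np.ones_like(d)],-1)*d[...,None]
    return (q@FL)@Rm.T+c['xyz']
E
python3 - <<'E'
from h import *
D={}
for n in('top','side'):
    p,d=viewer.grab_frame(n); D[n]=unproj(n,d)
    for t in ('wait1','eraser','door','door_handle','tray','mug','mouse','tin','puller'):
        for r in viewer.trace(n,t):
            m=r['pixels']&(d>0); P=D[n][m]; 
            if len(P): print(n,t,round(r['p'],2),np.round(np.array(r['extent'])*[512,384,512,384]),m.sum(),'med',np.round(np.median(P,0),3),'lo',np.round(np.percentile(P,2,0),3),'hi',np.round(np.percentile(P,98,0),3))
E
```

```text
top wait1 0.78 [329. 233. 345. 255.] 312 med [ 0.375 -0.253  0.014] lo [ 0.338 -0.284 -0.002] hi [ 0.415 -0.228  0.045]
top wait1 0.59 [170. 172. 192. 195.] 250 med [0.585 0.314 0.016] lo [0.552 0.29  0.007] hi [0.624 0.348 0.045]
top wait1 0.56 [183. 219. 202. 244.] 298 med [0.409 0.281 0.016] lo [ 0.374  0.251 -0.003] hi [0.452 0.306 0.045]
top eraser 0.63 [224. 147. 295. 224.] 5404 med [0.588 0.023 0.086] lo [ 0.46  -0.102  0.049] hi [0.72  0.147 0.1  ]
top door 0.72 [229. 177. 297. 213.] 2494 med [0.549 0.021 0.088] lo [ 0.487 -0.098  0.08 ] hi [0.612 0.139 0.116]
top door 0.44 [225. 149. 300. 223.] 5452 med [0.588 0.023 0.086] lo [ 0.459 -0.102  0.046] hi [0.72  0.148 0.1  ]
top door 0.4 [184. 221. 203. 242.] 287 med [0.412 0.281 0.016] lo [ 0.378  0.252 -0.002] hi [0.453 0.308 0.045]
top door_handle 0.77 [228. 174. 296. 212.] 2470 med [0.549 0.023 0.088] lo [ 0.487 -0.095  0.08 ] hi [0.612 0.139 0.117]
top door_handle 0.38 [382. 231. 399. 252.] 393 med [ 0.38  -0.449  0.031] lo [ 0.338 -0.483  0.014] hi [ 0.422 -0.416  0.04 ]
top tray 0.88 [323. 174. 381. 205.] 1957 med [ 0.574
[... 2046 characters left out ...]
.017]
side mug 0.9 [289. 147. 315. 182.] 626 med [0.788 0.036 0.067] lo [0.747 0.008 0.015] hi [0.829 0.09  0.093]
side mug 0.4 [209. 161. 281. 217.] 2147 med [0.546 0.009 0.088] lo [ 0.484 -0.093  0.084] hi [0.61  0.14  0.117]
side mouse 0.73 [263. 323. 307. 373.] 1182 med [ 0.366 -0.465  0.031] lo [ 0.322 -0.495  0.009] hi [ 0.421 -0.428  0.037]
side mouse 0.62 [208. 156. 282. 216.] 2181 med [0.546 0.008 0.088] lo [ 0.484 -0.094  0.083] hi [0.611 0.139 0.117]
side tin 0.93 [329. 202. 349. 221.] 307 med [ 0.776 -0.165  0.025] lo [ 0.751 -0.19   0.006] hi [ 0.811 -0.131  0.029]
side puller 0.71 [135. 152. 175. 162.] 271 med [0.391 0.414 0.009] lo [ 0.34   0.392 -0.002] hi [0.459 0.453 0.016]
```

```bash
cat >> h.py <<'E'
def crop(p,x0,y0,x1,y1,k,name):
    cv2.imwrite('pics/'+name+'.png',cv2.resize(p[y0:y1,x0:x1,::-1],None,fx=k,fy=k,interpolation=cv2.INTER_CUBIC))
E
python3 - <<'E'
from h import *
for n,box in(('top',(215,140,305,230)),('side',(190,140,325,245))):
    p,d=viewer.grab_frame(n); W=unproj(n,d); crop(p,*box,6 if n=='top' else 5,n+'er')
    reg=(abs(W[...,0]-.588)<.17)&(abs(W[...,1]-.022)<.17)
    for lo,hi in((.07,.105),(.1035,.13)):
        m=reg&(W[...,2]>lo)&(W[...,2]<hi)
        P=W[m][:,:2].astype(np.float32); print(n,lo,len(P),cv2.minAreaRect(P*1000), np.round(P.mean(0),4))
        print('  z pct',np.round(np.percentile(W[m][:,2],[5,50,95]),4))
    reg=(abs(W[...,0]-.573)<.09)&(abs(W[...,1]+.318)<.14)
    m=reg&(W[...,2]>.011); P=W[m][:,:2].astype(np.float32);print('tray',n,len(P),cv2.minAreaRect(P*1000))
    print('floor z',np.median(W[reg&(W[...,2]<.011)][:,2]))
    reg=(abs(W[...,0]-.2)<.05)&(abs(W[...,1]+.35)<.1); print('table z',np.median(W[reg][:,2]))
E
```

```text
top 0.07 5048 ((606.9843139648438, 22.844528198242188), (302.02752685546875, 258.6313781738281), 0.040642738342285156) [0.5975 0.0232]
  z pct [0.077  0.086  0.0944]
top 0.1035 91 ((539.8665161132812, 13.243759155273438), (97.0869140625, 284.4760437011719), 19.78653335571289) [0.5064 0.0249]
  z pct [0.1103 0.1184 0.1239]
tray top 361 ((578.0367431640625, -317.3006591796875), (170.87522888183594, 234.3760223388672), 9.37017822265625)
floor z 0.0026151461216170624
table z -0.0005449162960237119
side 0.07 4811 ((605.0565185546875, 21.636459350585938), (305.8653259277344, 270.3316955566406), 0.9429617524147034) [0.59   0.0088]
  z pct [0.0769 0.0856 0.0926]
side 0.1035 132 ((502.0664367675781, 18.09014892578125), (13.590225219726562, 89.19529724121094), 1.1007771492004395) [0.5009 0.0146]
  z pct [0.1052 0.1159 0.1197]
tray side 541 ((570.9374389648438, -317.73223876953125), (133.79774475097656, 222.7187957763672), 0.9116784930229187)
floor z 0.003233274445977097
table z -0.000260213758663419
```

View pics/toper.png

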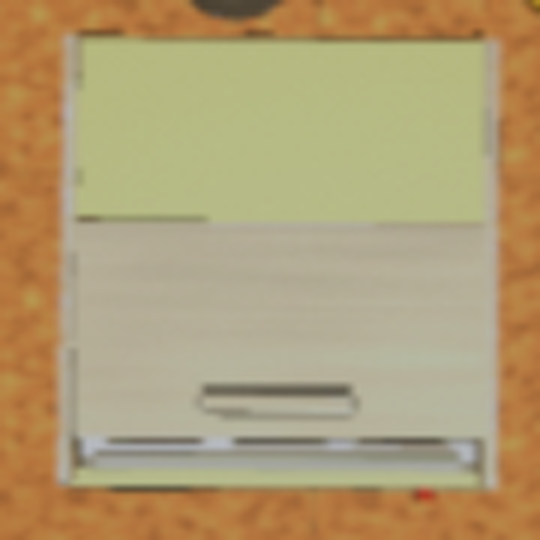

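View pics/sideer.png

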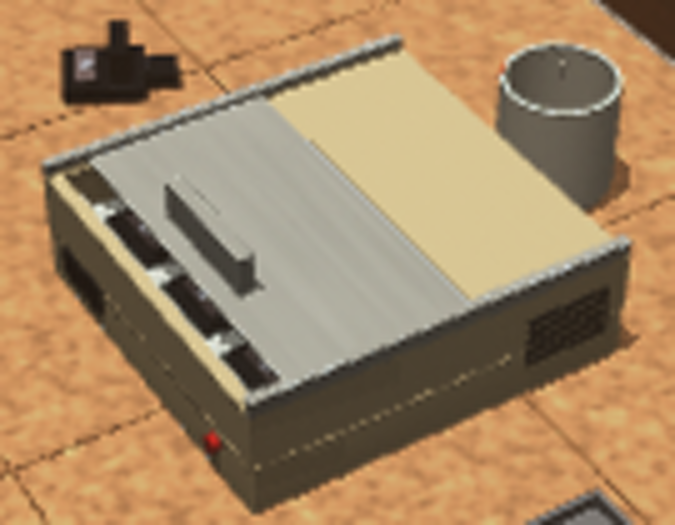

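```bash
cat >> h.py <<'E'
from scipy.optimize import minimize
from scipy.ndimage import map_coordinates, gaussian_filter
def T2(pose,P):
    x,y,a=pose[:3]; z=pose[3] if len(pose)>3 else 0
    c,s=np.cos(a),np.sin(a); P=np.asarray(P,float)
    return np.stack([x+c*P[:,0]-s*P[:,1],y+s*P[:,0]+c*P[:,1],P[:,2]+z],-1)
def samp(segs,k=40):
    A=np.array([s[0] for s in segs],float);B=np.array([s[1] for s in segs],float)
    t=np.linspace(.03,.97,k)[None,:,None]; return A[:,None]+(B-A)[:,None]*t
def gradmag(p,s):
    L=cv2.cvtColor(p,cv2.COLOR_RGB2LAB).astype(float)
    g=[gaussian_filter(L[...,i],s) for i in range(3)]
    return [np.gradient(x) for x in g]
def edgescore(pose,segs,imgs):
    S=samp(segs); tot=0
    for n,G in imgs.items():
        sg=S if not isinstance(segs,dict) else S
        uv=proj(n,T2(pose,S.reshape(-1,3))).reshape(S.shape[0],-1,2)
        t=uv[:,-1]-uv[:,0]; t/=np.linalg.norm(t,axis=1,keepdims=True)+1e-9; nx,ny=-t[:,1],t[:,0]
        sc=0
        for gy,gx in G:
            a=map_coordinates(gx,[uv[...,1],uv[...,0]],order=1)*nx[:,None]+map_coordinates(gy,[uv[...,1],uv[...,0]],order=1)*ny[:,None]
            sc=sc+a**2
        tot+=np.minimum(np.sqrt(sc),25).mean()
    return -tot
def edgefit(pose,segs,pics,sig=(2,1,.6),z=0):
    for s in sig:
        G={n:gradmag(p,s) for n,p in pics.items()}
        st=[.008,.008,.05] if s==sig[0] else [.003,.003,.015]
        best=None
        for k in range(3):
            r=minimize(lambda q:edgescore(np.r_[q,z],segs,G),pose,method='Nelder-Mead',options=dict(initial_simplex=np.vstack([pose]+[np.array(pose)+np.eye(3)[i]*st[i]*(1 if k%2==0 else -1) for i in range(3)]),xatol=1e-5,fatol=1e-4))
            if best is None or r.fun<best.fun: best=r
            pose=best.x
    return best.x,best.fun
def draw(p,n,pose,segs,k,box,name,z=0):
    im=cv2.resize(p[:,:,::-1],None,fx=k,fy=k,interpolation=cv2.INTER_CUBIC).copy()
    for s in segs:
        uv=(proj(n,T2(np.r_[pose[:3],z],np.array(s)))+.5)*k-.5
        cv2.line(im,*[tuple(int(v) for v in q) for q in uv],(0,0,255),1)
    x0,y0,x1,y1=[int(b*k) for b in box]; cv2.imwrite('pics/'+name+'.png',im[y0:y1,x0:x1])
def rect(x0,x1,y0,y1,z):
    c=[(x0,y0,z),(x1,y0,z),(x1,y1,z),(x0,y1,z)]; return [(c[i],c[(i+1)%4]) for i in range(4)]
ER=[((-.135,-.13,.093),(.135,-.13,.093)),((-.135,.13,.093),(.135,.13,.093)),((-.135,-.12,.083),(-.135,.12,.083)),((.135,-.12,.083),(.135,.12,.083)),((-.135,-.13,0),(-.135,.13,0)),((-.135,-.13,0),(.135,-.13,0))]
TR=rect(-.065,.065,-.11,.11,.016)+rect(-.06,.06,-.105,.105,.016)
E
python3 - <<'E'
from h import *
pics={n:viewer.grab_frame(n)[0] for n in('top','side')}
for nm,S,p0 in(('er',ER,[.589,.022,0]),('tr',TR,[.572,-.318,0])):
    for c in(['top'],['side'],['top','side']):
        q,f=edgefit(np.array(p0),S,{n:pics[n] for n in c}); print(nm,c,np.round(q[:2],4),np.degrees(q[2]).round(2),f)
    for n,box,k in(('top',(215,140,305,230) if nm=='er' else (315,165,390,215),6),('side',(190,140,325,245)if nm=='er' else (265,230,370,320),5)): draw(pics[n],n,q,S,k,box,f'fit_{nm}_{n}')
E
```

```text
er ['top'] [0.5908 0.0239] 0.25 -17.883369214125576
er ['side'] [0.5895 0.0188] 0.03 -23.557169566711135Traceback (most recent call last):
  File "<stdin>", line 5, in <module>
  File "h.py", line 50, in edgefit
    r=minimize(lambda q:edgescore(np.r_[q,z],segs,G),pose,method='Nelder-Mead',options=dict(initial_simplex=np.vstack([pose]+[np.array(pose)+np.eye(3)[i]*st[i]*(1 if k%2==0 else -1) for i in range(3)]),xatol=1e-5,fatol=1e-4))
    res = _minimize_neldermead(fun, x0, args, callback, bounds=bounds,
                               **options)
    fxr = func(xr)
    fx = function(np.copy(x), *(wrapper_args + args))
  File "h.py", line 50, in <lambda>
    r=minimize(lambda q:edgescore(np.r_[q,z],segs,G),pose,method='Nelder-Mead',options=dict(initial_simplex=np.vstack([pose]+[np.array(pose)+np.eye(3)[i]*st[i]*(1 if k%2==0 else -1) for i in range(3)]),xatol=1e-5,fatol=1e-4))
                        ~~~~~~~~~^^^^^^^^^^^^^^^^^^^
  File "h.py", line 36, in edgescore
    uv=proj(n,T2(pose,S.reshape(-1,3))).reshape(S.shape[0],-1,2)
       ~~~~^^^^^^^^^^^^^^^^^^^^^^^^^^^^
  File "h.py", line 10, in proj
    c=cam(n); Rm=R.from_euler('xyz',c['attitude'],degrees=True).as_matrix()
  File "h.py", line 5, in cam
    c=viewer.camera_info(n); return c
ValueError: time passes only in moves, steps and waits
```

```bash
python3 - <<'E'
s=open('h.py').read()
s=s.replace("""    c=viewer.camera_info(n); return c""","""    if n not in CC: CC[n]=viewer.camera_info(n)
    return CC[n]""").replace("def cam(n)","CC={}\ndef cam(n)",1)
s=s.replace("CC={}\ndef cam(n)","import pickle,os\nCC={}\ndef cam(n)",1)
s+='''
for _n in('top','side'): cam(_n)
_RM={n:R.from_euler('xyz',CC[n]['attitude'],degrees=True).as_matrix() for n in CC}
def proj(n,P):
    q=(np.asarray(P)-CC[n]['xyz'])@_RM[n]@FL; u=q@CC[n]['K'].T; return u[:,:2]/u[:,2:]
'''
open('h.py','w').write(s)
E
cat > fit1.py <<'E'
from h import *
pics={n:viewer.grab_frame(n)[0] for n in('top','side')}
for nm,S,p0 in(('er',ER,[.589,.022,0]),('tr',TR,[.572,-.318,0])):
    for c in(['top'],['side'],['top','side']):
        q,f=edgefit(np.array(p0),S,{n:pics[n] for n in c}); print(nm,c,np.round(q[:2],4),np.degrees(q[2]).round(2),f)
    for n,box,k in(('top',(215,140,305,230) if nm=='er' else (315,165,390,215),6),('side',(190,140,325,245)if nm=='er' else (265,230,370,320),5)): draw(pics[n],n,q,S,k,box,f'fit_{nm}_{n}')
E
python3 fit1.py
```

```text
er ['top'] [0.5908 0.0239] 0.25 -17.88573994953775
er ['side'] [0.5895 0.0188] 0.04 -23.55929698067458
er ['top', 'side'] [0.5908 0.0192] 0.42 -40.416049449277445
tr ['top'] [ 0.5699 -0.3156] 0.79 -14.05608436401038
tr ['side'] [ 0.5699 -0.3181] 0.98 -20.521840299840438
tr ['top', 'side'] [ 0.5699 -0.3178] 0.88 -34.02711530447329
```

```bash
python3 -c "
from h import *
a=[cv2.imread('pics/fit_%s.png'%s) for s in('er_top','er_side')]
b=[cv2.resize(x,(480,int(480*x.shape[0]/x.shape[1]))) for x in a]
H=max(x.shape[0] for x in b)
cv2.imwrite('pics/f1.png',np.hstack([cv2.copyMakeBorder(x,0,H-x.shape[0],0,0,0) for x in b])[:, :])
"
```

```text
(no output)
```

View pics/f1.png

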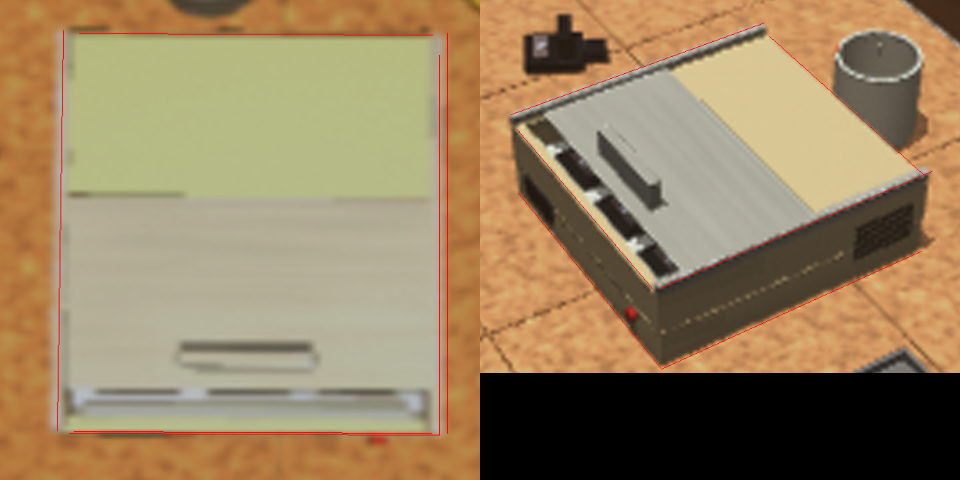

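Call:
jog_arm(plan=[[[0,0,0],[0,0,0.14],0],[[0,0,0],[0,0,0.14],0],[[0,0,0],[0,0,0.14],0],[[0,0,0],[0,0,0.14],0],[[0,0,0],[0,0,0.14],0],[[0,0,0],[0,0,0.14],0],[[0,0,0],[0,0,0.14],0],[[0,0,0],[0,0,0.14],0],[[0,0,0],[0,0,0.106],0]])

```text
time_s: 2.3
eef_pos: [0.2195, 0.6118, 0.2503]
eef_rot: [-180.0, -0.0, 89.7]
contact_force: [-0.0, -0.5, -0.6]
width: 0.0854
```

Call:
jog_arm(plan=[[[-3,1.5,0],[0,0,-0.009],0],[[-4.2,2,0],[0,0,0],0],[[-4.2,2,0],[0,0,0],0],[[-4.2,2,0],[0,0,0],0],[[-4.2,2,0],[0,0,0],0],[[-4.2,2,0],[0,0,0],0],[[-4.2,2,0],[0,0,0],0],[[-4.2,2,0],[0,0,0],0],[[-4.2,2,0],[0,0,0],0],[[-4.2,2,0],[0,0,0],0],[[-4.2,2,0],[0,0,0],0],[[-4.2,2,0],[0,0,0],0]])

```text
time_s: 3.5
eef_pos: [0.4595, 0.1202, 0.2508]
eef_rot: [179.9, -0.0, 90.5]
contact_force: [1.3, -0.1, 0.4]
width: 0.0855
```

Call:
jog_arm(plan=[[[-4.2,2,0],[0,0,0],0],[[-4.2,2,0],[0,0,0],0],[[0,0,0],[0,0,0],0],[[0,0,0],[0,0,0],0]])

```text
time_s: 3.9
eef_pos: [0.4998, 0.037, 0.2503]
eef_rot: [-180.0, -0.0, 90.3]
contact_force: [-0.6, 0.5, -1.0]
width: 0.0853
```

Call:
jog_arm(plan=[[[-1.0,0.1,3],[0,0,0],0],[[-0.9,0,4],[0,0,0],0],[[0,0,3],[0,0,0],0],[[0,0,2],[0,0,0],0],[[0,0,1],[0,0,0],0],[[0,0,0.4],[0,0,0],0],[[0,0,0],[0,0,0],0]])

```text
time_s: 4.6
eef_pos: [0.5009, 0.02, 0.1165]
eef_rot: [180.0, -0.0, 90.6]
contact_force: [0.7, -0.5, 0.4]
width: 0.0858
```

Run:
```python
from h import *
p,d=viewer.grab_frame('side'); crop(p,180,100,325,245,5,'s1')
p,d=viewer.grab_frame('top'); crop(p,200,130,320,240,6,'t1')
```

```text
(no output)
```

View pics/s1.png

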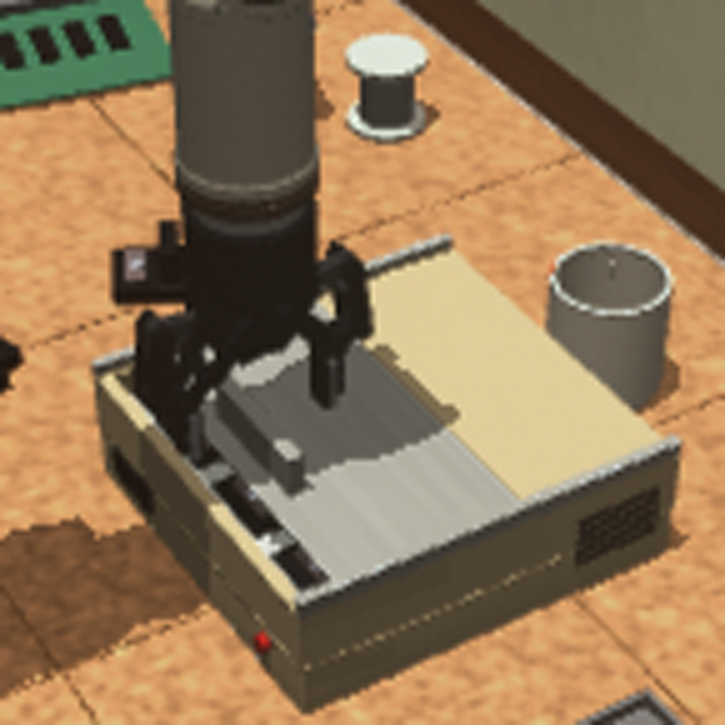

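Call:
jog_arm(plan=[[[0,0,0.2],[0,0,0],0.5],[[0,0,0],[0,0,0],1],[[0,0,0],[0,0,0],1],[[0,0,0],[0,0,0],1],[[0,0,0],[0,0,0],1],[[0,0,0],[0,0,0],1],[[0,0,0],[0,0,0],1]], newtons=60)

```text
time_s: 5.4
eef_pos: [0.5012, 0.0191, 0.1146]
eef_rot: [179.9, -0.0, 90.5]
contact_force: [0.7, -0.6, 3.2]
width: 0.0101
```

Call:
jog_arm(plan=[[[0,0.5,0],[0,0,0],1],[[0,1,0],[0,0,0],1],[[0,1.3,0],[0,0,0],1],[[0,1.3,0],[0,0,0],1],[[0,1.3,0],[0,0,0],1],[[0,1.3,0],[0,0,0],1],[[0,1.3,0],[0,0,0],1],[[0,0.8,0],[0,0,0],1],[[0,0.3,0],[0,0,0],1],[[0,0,0],[0,0,0],1]])

```text
time_s: 6.4
eef_pos: [0.5926, 0.0195, 0.1147]
eef_rot: [180.0, 0.0, 90.5]
contact_force: [-0.1, -0.9, 3.6]
width: 0.0109
```

Still free; continue gently to the stop.

Call:
jog_arm(plan=[[[0,0.4,0],[0,0,0],1],[[0,0.4,0],[0,0,0],1],[[0,0.4,0],[0,0,0],1],[[0,0.3,0],[0,0,0],1],[[0,0,0],[0,0,0],1]])

```text
time_s: 6.9
eef_pos: [0.599, 0.0195, 0.1146]
eef_rot: [-179.1, -0.0, 90.5]
contact_force: [-25.7, -0.6, 28.1]
width: 0.0107
```

Call:
jog_arm(plan=[[[0,-0.6,0],[0,0,0],1],[[0,0,0],[0,0,0],1]])

```text
time_s: 7.1
eef_pos: [0.5987, 0.0196, 0.1147]
eef_rot: [-179.8, 0.0, 90.5]
contact_force: [-6.9, -1.0, 9.5]
width: 0.0108
```

Call:
jog_arm(plan=[[[0,0,0],[0,0,0],0],[[0,0,0],[0,0,0],0],[[0,0,0],[0,0,0],0],[[0,0,-1],[0,0,0],0],[[0,0,-4],[0,0,0],0],[[2,-1,-4],[0,0,0],0],[[4,-2,-1.5],[0,0,0],0],[[4.5,-2,0],[0,0,0],0],[[4.5,-2,0],[0,0,0],0],[[4.5,-2,0],[0,0,0],0],[[4.5,-2,0],[0,0,0],0],[[4.5,-2,0],[0,0,0],0]])

```text
time_s: 8.3
eef_pos: [0.4675, 0.3057, 0.2203]
eef_rot: [179.9, -0.0, 90.5]
contact_force: [0.8, 0.1, -0.6]
width: 0.0852
```

Call:
jog_arm(plan=[[[4.5,-2,0],[0,0,0],0],[[4.5,-2,0],[0,0,0],0],[[4.5,-2,0],[0,0,0],0],[[0,0,0],[0,0,0],0],[[0,0,0],[0,0,0],0]])

```text
time_s: 8.8
eef_pos: [0.4058, 0.44, 0.2196]
eef_rot: [180.0, -0.0, 90.7]
contact_force: [0.4, -0.2, -0.0]
width: 0.0853
```

Run:
```python
from h import *
p,d=save('side','side2'); crop(p,190,140,325,245,5,'s2')
p,d=save('top','top2'); crop(p,160,130,350,260,4,'t2')
```

```text
(no output)
```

View pics/s2.png

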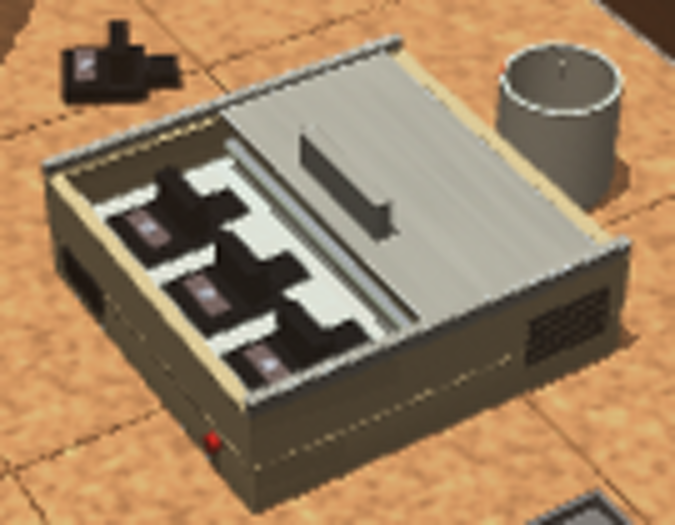

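View pics/t2.png

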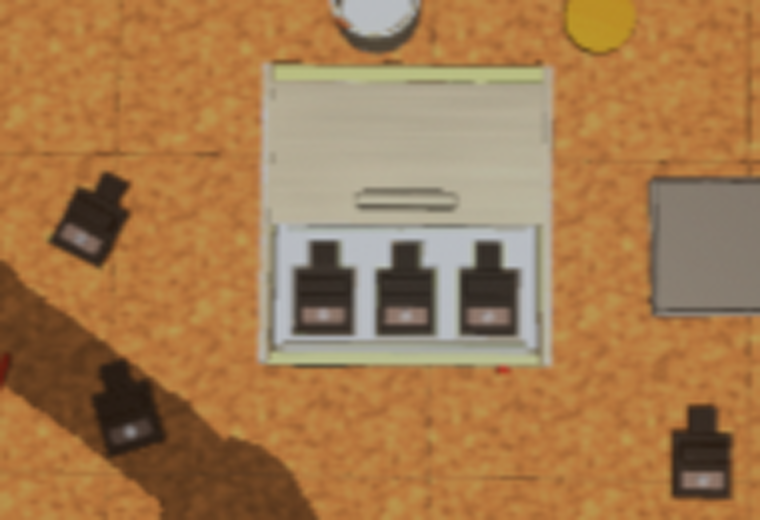

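```bash
cat >> h.py <<'E'
def poly(pts,z): return [((*pts[i],z),(*pts[(i+1)%len(pts)],z)) for i in range(len(pts))]
_o=[(-.042,-.027),(.018,-.027),(.018,-.013),(.042,-.013),(.042,.013),(.018,.013),(.018,.027),(-.042,.027)]
CA=poly(_o,.014)+rect(-.007,.007,-.022,.022,.04)
# silhouette fit: dark pixels vs projected model mask
def carmask(n,pose,z,ss=4,box=None):
    M=np.zeros((384*ss//1,512*ss//1),np.uint8)
def carfit(pics,pose,z=0,cams=('top','side')):
    # soft silhouette: darkness map (V) blurred vs rendered model, restricted to local window
    SS=4; data={}
    for n in cams:
        c=proj(n,[[pose[0],pose[1],z+.015]])[0]; h=28
        x0,y0=int(c[0])-h,int(c[1])-h; x1,y1=x0+2*h,y0+2*h
        x0,y0=max(x0,0),max(y0,0)
        im=pics[n][y0:y1,x0:x1].astype(np.float32)
        data[n]=(x0,y0,im)
    b=np.array(_o)
    def render(n,q,shape,x0,y0):
        M=np.zeros((shape[0]*SS,shape[1]*SS),np.uint8)
        def fill(pts):
            uv=(proj(n,T2(np.r_[q,z],pts))-[x0,y0]+.5)*SS-.5
            cv2.fillPoly(M,[cv2.convexHull((uv*16).round().astype(np.int32))],255,shift=4)
        for (xa,xb,w,za,zb) in((-.042,.018,.027,0,.014),(.018,.042,.013,0,.014),(-.007,.007,.022,.014,.04)):
            fill([(x,y,zz) for x in(xa,xb) for y in(-w,w) for zz in(za,zb)])
        return cv2.resize(M,(shape[1],shape[0]),interpolation=cv2.INTER_AREA).astype(np.float32)/255
    def cost(q):
        t=0
        for n,(x0,y0,im) in data.items():
            m=render(n,q,im.shape[:2],x0,y0)
            g=im.max(-1)/255; 
            w=m>.5
            t+=((m-(g<.37).astype(np.float32)*1.0)**2)[...].sum()
        return t
    best=None
    for st in([.006,.006,.2],[.003,.003,.08],[-.002,.002,.04]):
        r=minimize(cost,pose,method='Nelder-Mead',options=dict(initial_simplex=np.vstack([pose]+[np.array(pose)+np.eye(3)[i]*st[i] for i in range(3)]),xatol=1e-5,fatol=1e-3))
        if best is None or r.fun<best.fun: best=r
        pose=best.x
    return best.x,best.fun
E
cat > fitc.py <<'E'
from h import *
import sys
pics={n:viewer.grab_frame(n)[0] for n in('top','side')}
L=[('w_far',[.585,.314,-.45],0),('w_near',[.409,.281,.25],0),('w_right',[.375,-.255,0],0),('p_l',[.525,.097,0],.04),('p_m',[.525,.022,0],.04),('p_r',[.525,-.053,0],.04)]
for nm,p0,z in L:
    for c in(['top'],['side'],['top','side']):
        P={n:pics[n] for n in c}
        q,f=edgefit(np.array(p0),CA,P,sig=(1.5,.8),z=z)
        r,g=carfit(P,p0,z,c)
        print(nm,c,'edge',np.round(q[:2],4),np.degrees(q[2]).round(1),round(f,1),'sil',np.round(r[:2],4),np.degrees(r[2]).round(1),round(g,1))
E
python3 fitc.py
```

```text
w_far ['top'] edge [0.5921 0.314 ] -26.7 -18.8 sil [0.5917 0.317 ] -26.2 66.7
w_far ['side'] edge [0.5876 0.3067] -25.5 -18.1 sil [0.5913 0.3141] -25.3 384.6
w_far ['top', 'side'] edge [0.5916 0.3152] -26.7 -35.7 sil [0.592  0.3156] -25.5 456.1
w_near ['top'] edge [0.4157 0.2832] 17.2 -12.9 sil [0.4145 0.2844] 18.9 111.2
w_near ['side'] edge [0.4149 0.2793] 6.2 -11.9 sil [0.4134 0.2815] 18.8 118.3
w_near ['top', 'side'] edge [0.4163 0.2834] 16.9 -23.7 sil [0.4137 0.2829] 17.4 236.8
w_right ['top'] edge [ 0.3803 -0.2511] -1.1 -18.8 sil [ 0.3796 -0.2526] -1.8 60.1
w_right ['side'] edge [ 0.3771 -0.2598] -1.2 -19.0 sil [ 0.3788 -0.255 ] -0.1 95.5
w_right ['top', 'side'] edge [ 0.3776 -0.2536] -1.1 -33.6 sil [ 0.379  -0.2548] 0.2 166.9
p_l ['top'] edge [0.5272 0.0964] 1.1 -21.3 sil [0.5249 0.0982] -0.6 290.8
p_l ['side'] edge [0.5224 0.0945] 0.7 -19.9 sil [0.5286 0.1026] -1.1 1218.7
p_l ['top', 'side'] edge [0.5233 0.0963] 0.1 -40.3 sil [0.5253 0.0982] -0.6 1519.7
p_m ['top'] edge [0.5275 0.0233] 0.4 -21.1 sil [0.5248 0.025 ] 0.5 520.6
p_m ['side'] edge [0.5233 0.0189] -0.9 -20.1 sil [0.5258 0.0225] -0.4 1433.8
p_m ['top', 'side'] edge [0.523  0.0216] 0.7 -39.8 sil [0.525  0.0244] 0.2 1956.4
p_r ['top'] edge [ 0.5278 -0.052 ] -0.7 -21.1 sil [ 0.5252 -0.0517] 0.3 288.3
p_r ['side'] edge [ 0.5236 -0.0493] 1.4 -18.7 sil [ 0.5415 -0.1031] 12.0 1331.6
p_r ['top', 'side'] edge [ 0.5234 -0.0519] 0.3 -39.3 sil [ 0.5252 -0.0554] 0.4 1853.0
```

Run:
```python
from h import *
s=env.sense(); print(np.round(s['joint_positions'],1),s['time_s'])
```

```text
[-50.7  23.2   1.5  99.1  -0.6  57.7 -48.6] 9.0
```

```bash
cat > plan.py <<'E'
import sys,numpy as np
from h import *
# usage: plan.py hand x,y,z,psi[,hand] ... waypoints ; prints rows from the current pose
s=env.sense(); p=np.array(s['eef_pos']); psi=s['eef_rot'][2]
hand=float(sys.argv[1]); rows=[]
for w in sys.argv[2:]:
    v=[float(a) for a in w.split(',')]; t=np.array(v[:3]); dps=(v[3]-psi+180)%360-180
    if len(v)>4: hand=v[4]
    n=max(int(np.ceil(np.linalg.norm(t-p)/.045)),int(np.ceil(abs(dps)/8.2)),1)
    if len(v)>5: n=max(n,int(v[5]))
    for i in range(n):
        st=(t-p)/(n-i); dp=dps/(n-i); a=np.radians(psi)
        c=np.array([np.cos(a)*st[0]+np.sin(a)*st[1],np.sin(a)*st[0]-np.cos(a)*st[1],-st[2]])*100
        c=np.round(c,2); r=round(float(-np.radians(dp)),3)
        rows.append([[float(x) for x in c],[0,0,r],hand])
        c/=100; p=p+np.array([np.cos(a)*c[0]+np.sin(a)*c[1],np.sin(a)*c[0]-np.cos(a)*c[1],-c[2]]); psi+=np.degrees(-r); dps+=np.degrees(r)
for i in range(0,len(rows),12): print(rows[i:i+12])
print('now',np.round(s['eef_pos'],4),np.round(s['eef_rot'],1),round(s['width'],4),'t',s['time_s'])
E
python3 plan.py 0 0.525,0.0225,0.22,180.3
```

```text
[[[-3.77, 1.04, -0.0], [0, 0, -0.143], 0.0], [[-3.88, 0.49, -0.0], [0, 0, -0.143], 0.0], [[-3.91, -0.07, -0.01], [0, 0, -0.143], 0.0], [[-3.86, -0.63, -0.0], [0, 0, -0.143], 0.0], [[-3.73, -1.17, -0.01], [0, 0, -0.143], 0.0], [[-3.53, -1.69, -0.0], [0, 0, -0.143], 0.0], [[-3.25, -2.17, -0.01], [0, 0, -0.142], 0.0], [[-2.91, -2.61, -0.0], [0, 0, -0.143], 0.0], [[-2.51, -3.0, -0.01], [0, 0, -0.142], 0.0], [[-2.06, -3.33, -0.0], [0, 0, -0.143], 0.0], [[-1.56, -3.58, -0.01], [0, 0, -0.142], 0.0]]
now [0.4084 0.4366 0.2195] [180.    0.   90.3] 0.0855 t 9.0
```

Call:
jog_arm(plan=[[[-3.8,1.0,0],[0,0,-0.143],0.3],[[-3.9,0.5,0],[0,0,-0.143],0.3],[[-3.9,-0.1,0],[0,0,-0.143],0.3],[[-3.9,-0.6,0],[0,0,-0.143],0.3],[[-3.7,-1.2,0],[0,0,-0.143],0.3],[[-3.5,-1.7,0],[0,0,-0.143],0.3],[[-3.2,-2.2,0],[0,0,-0.143],0.3],[[-2.9,-2.6,0],[0,0,-0.143],0.3],[[-2.5,-3.0,0],[0,0,-0.143],0.3],[[-2.1,-3.3,0],[0,0,-0.143],0.3],[[-1.6,-3.6,0],[0,0,-0.142],0.3],[[0,0,0],[0,0,0],0.3]])

```text
time_s: 10.2
eef_pos: [0.5255, 0.0154, 0.2197]
eef_rot: [-179.8, 0.1, -179.9]
contact_force: [-0.5, -0.5, -0.8]
width: 0.0599
```

```bash
python3 plan.py 0.3 0.525,0.0225,0.105,180.3
```

```text
[[[0.01, 0.24, 3.82], [0, 0, -0.001], 0.3], [[0.02, 0.23, 3.82], [0, 0, -0.001], 0.3], [[0.01, 0.24, 3.83], [0, 0, -0.001], 0.3]]
now [0.5255 0.0154 0.2197] [-1.798e+02  1.000e-01 -1.799e+02] 0.0599 t 10.2
```

Call:
jog_arm(plan=[[[0,0.4,4],[0,0,0],0.3],[[0,0.3,4],[0,0,0],0.3],[[0,0,3.5],[0,0,0],0.3],[[0,0,1.5],[0,0,0],0.3],[[0,0,0.8],[0,0,0],0.3],[[0,0,0.4],[0,0,0],0.3],[[0,0,0],[0,0,0],0.3]])

```text
time_s: 10.9
eef_pos: [0.524, 0.0308, 0.0772]
eef_rot: [-180.0, -0.0, -179.5]
contact_force: [0.0, -0.3, 0.4]
width: 0.0599
```

Call:
jog_arm(plan=[[[0,-0.8,0],[0,0,-0.003],0.3],[[0,0,0],[0,0,0],0.3]])

```text
time_s: 11.1
eef_pos: [0.5248, 0.0222, 0.078]
eef_rot: [-180.0, 0.1, -179.3]
contact_force: [0.8, -0.9, -0.7]
width: 0.0595
```

Call:
jog_arm(plan=[[[0,0,0],[0,0,0],0.6],[[0,0,0],[0,0,0],1],[[0,0,0],[0,0,0],1],[[0,0,0],[0,0,0],1],[[0,0,0],[0,0,0],1]], newtons=30)

```text
time_s: 11.6
eef_pos: [0.5248, 0.0233, 0.078]
eef_rot: [-180.0, 0.1, -179.3]
contact_force: [-0.8, -1.1, 6.0]
width: 0.0431
```

Gripped on the rib with almost no lateral force. Nudge along y to find the pocket's slack.

Call:
jog_arm(plan=[[[0,0.2,0],[0,0,0],1],[[0,0.2,0],[0,0,0],1],[[0,0.2,0],[0,0,0],1],[[0,0,0],[0,0,0],1]])

```text
time_s: 12.0
eef_pos: [0.5247, 0.0241, 0.0781]
eef_rot: [-179.7, 0.0, -179.5]
contact_force: [-1.1, -12.2, 7.4]
width: 0.0432
```

Call:
jog_arm(plan=[[[0,-0.3,0],[0,0,0],1],[[0,-0.3,0],[0,0,0],1],[[0,-0.3,0],[0,0,0],1],[[0,-0.3,0],[0,0,0],1],[[0,0,0],[0,0,0],1]])

```text
time_s: 12.5
eef_pos: [0.5252, 0.0201, 0.078]
eef_rot: [179.8, 0.1, -179.2]
contact_force: [-0.4, 6.4, 5.4]
width: 0.0428
```

Call:
jog_arm(plan=[[[0,0.3,0],[0,0,0],1],[[0,0,-0.8],[0,0,0],1],[[0,0,-2],[0,0,0],1],[[0,0,-3.5],[0,0,0],1],[[0,0,-3],[0,0,0],1],[[0,0,0],[0,0,0],1]], newtons=60)

```text
time_s: 13.1
eef_pos: [0.5272, 0.0205, 0.1744]
eef_rot: [180.0, 0.4, -179.2]
contact_force: [1.1, -1.1, -1.3]
width: 0.0425
```

```bash
python3 plan.py 1 0.57,-0.317,0.17,180.9 .57,-.317,.06,180.9
```

```text
[[[-0.48, -4.22, 0.06], [0, 0, -0.0], 1.0], [[-0.48, -4.23, 0.05], [0, 0, -0.0], 1.0], [[-0.48, -4.22, 0.06], [0, 0, -0.0], 1.0], [[-0.48, -4.23, 0.05], [0, 0, -0.001], 1.0], [[-0.48, -4.23, 0.06], [0, 0, -0.0], 1.0], [[-0.47, -4.22, 0.05], [0, 0, -0.001], 1.0], [[-0.47, -4.23, 0.06], [0, 0, -0.0], 1.0], [[-0.47, -4.22, 0.05], [0, 0, -0.001], 1.0], [[-0.0, -0.0, 3.67], [0, 0, 0.0], 1.0], [[-0.0, -0.0, 3.67], [0, 0, 0.0], 1.0], [[-0.0, -0.0, 3.66], [0, 0, 0.0], 1.0]]
now [0.5272 0.0205 0.1744] [ 180.     0.4 -179.2] 0.0425 t 13.1
```

Call:
jog_arm(plan=[[[-0.3,-3,0],[0,0,0],1],[[-0.5,-4.2,0],[0,0,0],1],[[-0.5,-4.2,0],[0,0,0],1],[[-0.5,-4.2,0],[0,0,0],1],[[-0.5,-4.2,0],[0,0,0],1],[[-0.5,-4.2,0],[0,0,0],1],[[-0.5,-4.2,0],[0,0,0],1],[[-0.5,-4.2,0],[0,0,0],1],[[-0.2,-1.3,3],[0,0,0],1],[[0,0,4],[0,0,0],1],[[0,0,3],[0,0,0],1],[[0,0,1],[0,0,0],1]])

```text
time_s: 14.3
eef_pos: [0.565, -0.3143, 0.055]
eef_rot: [179.8, -0.5, -179.3]
contact_force: [-0.6, 0.7, -3.2]
width: 0.0426
```

Call:
jog_arm(plan=[[[0,0,0.8],[0,0,0],1],[[0,0,0.5],[0,0,0],1],[[0,0,0],[0,0,0],1]])

```text
time_s: 14.6
eef_pos: [0.5694, -0.3161, 0.0478]
eef_rot: [-180.0, 0.0, -179.2]
contact_force: [-0.1, -0.1, -1.9]
width: 0.0425
```

Call:
jog_arm(plan=[[[0,0,0.4],[0,0,0],1],[[0,0,0],[0,0,0],1]])

```text
time_s: 14.8
eef_pos: [0.5693, -0.3162, 0.044]
eef_rot: [-180.0, 0.1, -179.2]
contact_force: [-0.3, -0.2, -0.9]
width: 0.0429
```

Call:
jog_arm(plan=[[[0,0,0.1],[0,0,0],0.7],[[0,0,0],[0,0,0],0.3],[[0,0,0],[0,0,0],0.3],[[0,0,-2],[0,0,0],0.3],[[0,0,-4.5],[0,0,0],0.3],[[0,0,-4.5],[0,0,0],0.3],[[0,0,-1],[0,0,0],0.5]])

```text
time_s: 15.5
eef_pos: [0.5722, -0.3179, 0.1688]
eef_rot: [-179.7, 0.5, -179.2]
contact_force: [0.9, -0.1, 0.4]
width: 0.0462
```

```bash
python3 plan.py .5 0.525,.0975,0.17,90.3 .525,.0975,.09,90.3
python3 - <<'E'
from h import *
p,d=save('side','side3'); crop(p,190,140,365,325,4,'s3')
E
```

```text
[[[0.35, 3.47, -0.01], [0, 0, 0.132], 0.5], [[0.8, 3.39, -0.01], [0, 0, 0.132], 0.5], [[1.24, 3.26, -0.01], [0, 0, 0.131], 0.5], [[1.66, 3.07, -0.01], [0, 0, 0.132], 0.5], [[2.04, 2.82, -0.01], [0, 0, 0.131], 0.5], [[2.4, 2.53, -0.01], [0, 0, 0.132], 0.5], [[2.71, 2.19, -0.01], [0, 0, 0.131], 0.5], [[2.97, 1.82, -0.01], [0, 0, 0.132], 0.5], [[3.18, 1.41, -0.01], [0, 0, 0.131], 0.5], [[3.34, 0.99, -0.01], [0, 0, 0.132], 0.5], [[3.44, 0.54, -0.01], [0, 0, 0.131], 0.5], [[3.48, 0.08, -0.01], [0, 0, 0.132], 0.5]]
[[[0.0, -0.0, 4.0], [0, 0, -0.0], 0.5], [[0.0, -0.0, 4.0], [0, 0, -0.0], 0.5]]
now [ 0.5722 -0.3179  0.1688] [-179.7    0.5 -179.2] 0.0462 t 15.5
```

View pics/s3.png

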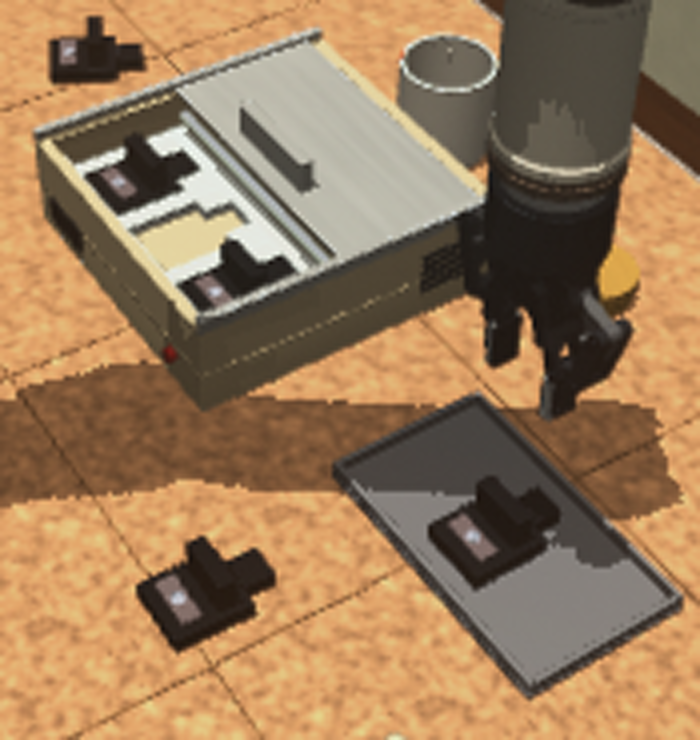

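Call:
jog_arm(plan=[[[0.3,3.5,0],[0,0,0.132],0.5],[[0.8,3.4,0],[0,0,0.132],0.5],[[1.2,3.3,0],[0,0,0.132],0.5],[[1.7,3.1,0],[0,0,0.132],0.5],[[2.0,2.8,0],[0,0,0.132],0.5],[[2.4,2.5,0],[0,0,0.132],0.5],[[2.7,2.2,0],[0,0,0.132],0.5],[[3.0,1.8,0],[0,0,0.132],0.5],[[3.2,1.4,0],[0,0,0.132],0.5],[[3.3,1.0,0],[0,0,0.132],0.5],[[3.4,0.5,0],[0,0,0.131],0.5],[[3.5,0.1,0],[0,0,0.131],0.5]])

```text
time_s: 16.75
eef_pos: [0.5219, 0.1007, 0.1612]
eef_rot: [-179.9, 0.0, 89.8]
contact_force: [0.6, 0.1, -0.2]
width: 0.0429
```

Call:
jog_arm(plan=[[[0,0,2],[0,0,0],0.5],[[0,0,3],[0,0,0],0.5],[[0,0,0],[0,0,0],0.5],[[0,0,0],[0,0,0],0.5]])

```text
time_s: 17.15
eef_pos: [0.522, 0.099, 0.1115]
eef_rot: [-179.8, 0.1, 90.1]
contact_force: [0.2, 0.8, 0.9]
width: 0.0427
```

Call:
jog_arm(plan=[[[-0.2,0.3,1],[0,0,-0.004],0.5],[[0,0,1.2],[0,0,0],0.5],[[0,0,0.8],[0,0,0],0.5],[[0,0,0.3],[0,0,0],0.5],[[0,0,0],[0,0,0],0.7],[[0,0,0],[0,0,0],1],[[0,0,0],[0,0,0],1],[[0,0,0],[0,0,0],1],[[0,0,0],[0,0,0],1]], newtons=30)

```text
time_s: 18.05
eef_pos: [0.5253, 0.0976, 0.0794]
eef_rot: [-179.9, -0.0, 90.3]
contact_force: [-3.6, -0.5, 4.5]
width: 0.0132
```

Call:
jog_arm(plan=[[[0,0.2,0],[0,0,0],1],[[0,0.2,0],[0,0,0],1],[[0,0.1,0],[0,0,0],1],[[0,0,0],[0,0,0],1]])

```text
time_s: 18.45
eef_pos: [0.5256, 0.0976, 0.0794]
eef_rot: [-179.4, -0.0, 90.4]
contact_force: [-17.7, -1.8, 21.2]
width: 0.0136
```

Call:
jog_arm(plan=[[[0,-0.3,0],[0,0,0],1],[[0,-0.3,0],[0,0,0],1],[[0,-0.4,0],[0,0,0],1],[[0,0,0],[0,0,0],1]])

```text
time_s: 18.85
eef_pos: [0.5214, 0.0978, 0.0794]
eef_rot: [179.9, -0.0, 90.4]
contact_force: [0.1, 0.5, -0.8]
width: 0.0138
```

Call:
jog_arm(plan=[[[0,-0.3,0],[0,0,0],1],[[0,0,0],[0,0,0],1]])

```text
time_s: 19.05
eef_pos: [0.521, 0.0977, 0.08]
eef_rot: [179.6, -0.0, 90.3]
contact_force: [4.9, 0.5, -3.7]
width: 0.0133
```

Call:
jog_arm(plan=[[[0,0.3,0],[0,0,0],1],[[0,0,-0.8],[0,0,0],1],[[0,0,-2.5],[0,0,0],1],[[0,0,-4],[0,0,0],1],[[0,0,-2],[0,0,0],1],[[0,0,0],[0,0,0],1]], newtons=60)

```text
time_s: 19.65
eef_pos: [0.5228, 0.098, 0.1756]
eef_rot: [179.7, -0.1, 90.3]
contact_force: [0.8, -0.2, -1.9]
width: 0.0121
```

```bash
python3 plan.py 1 0.57,-.249,0.17,90.9
```

```text
[[[-4.34, 0.56, 0.07], [0, 0, -0.001], 1.0], [[-4.34, 0.56, 0.07], [0, 0, -0.001], 1.0], [[-4.34, 0.56, 0.07], [0, 0, -0.001], 1.0], [[-4.34, 0.55, 0.07], [0, 0, -0.001], 1.0], [[-4.35, 0.55, 0.07], [0, 0, -0.001], 1.0], [[-4.35, 0.54, 0.07], [0, 0, -0.002], 1.0], [[-4.34, 0.53, 0.07], [0, 0, -0.001], 1.0], [[-4.35, 0.53, 0.07], [0, 0, -0.002], 1.0]]
now [0.5228 0.098  0.1756] [ 1.797e+02 -1.000e-01  9.030e+01] 0.0121 t 19.65
```

Call:
jog_arm(plan=[[[-3,0.3,0],[0,0,0],1],[[-4.4,0.6,0],[0,0,0],1],[[-4.4,0.6,0],[0,0,0],1],[[-4.4,0.6,0],[0,0,0],1],[[-4.4,0.6,0],[0,0,0],1],[[-4.4,0.6,0],[0,0,0],1],[[-4.4,0.6,0],[0,0,0],1],[[-4.0,0.5,2],[0,0,0],1],[[-1.3,0,3],[0,0,0],1],[[0,0,3.5],[0,0,0],1],[[0,0,2],[0,0,0],1],[[0,0,0.5],[0,0,0],1]])

```text
time_s: 20.85
eef_pos: [0.5635, -0.2477, 0.0578]
eef_rot: [-179.5, -0.2, 90.3]
contact_force: [-0.0, -0.3, -1.6]
width: 0.0128
```

Call:
jog_arm(plan=[[[0,0,0.8],[0,0,0],1],[[0,0,0.4],[0,0,0],1],[[0,0,0],[0,0,0],1]])

```text
time_s: 21.15
eef_pos: [0.5673, -0.249, 0.0506]
eef_rot: [180.0, 0.0, 90.4]
contact_force: [-0.4, -0.0, -1.4]
width: 0.0126
```

Call:
jog_arm(plan=[[[0,0,0.5],[0,0,0],1],[[0,0,0],[0,0,0],1],[[0,0,0],[0,0,0],0.5],[[0,0,0],[0,0,0],0.5],[[0,0,0],[0,0,0],0.5],[[0,0,-2],[0,0,0],0.5],[[0,0,-4.5],[0,0,0],0.5],[[0,0,-4.5],[0,0,0],0.5],[[0,0,-1],[0,0,0],0.5],[[0,0,0],[0,0,0],0.5]])

```text
time_s: 22.15
eef_pos: [0.5688, -0.2499, 0.1682]
eef_rot: [179.7, 0.1, 90.3]
contact_force: [-0.4, 0.1, -1.5]
width: 0.0427
```

Call:
jog_arm(plan=[[[3,-0.6,0],[0,0,0],0.5],[[4,-0.9,0],[0,0,0],0.5],[[4.3,-1.0,0],[0,0,0],0.5],[[4.3,-1.0,0],[0,0,0],0.5],[[3.1,-0.8,1],[0,0,0],0.5],[[1.0,-0.2,3],[0,0,0],0.5],[[0,0,2],[0,0,0],0.5],[[0,0,0],[0,0,0],0.5]])

```text
time_s: 22.95
eef_pos: [0.5171, -0.0513, 0.1014]
eef_rot: [-179.5, -0.0, 90.4]
contact_force: [-0.2, -0.4, -0.3]
width: 0.0428
```

Call:
jog_arm(plan=[[[0,0.1,0.4],[0,0,0],0.5],[[0,0,0],[0,0,0],0.5]])

```text
time_s: 23.15
eef_pos: [0.5221, -0.0531, 0.1012]
eef_rot: [-180.0, 0.0, 90.3]
contact_force: [-0.3, -0.4, -0.7]
width: 0.043
```

Call:
jog_arm(plan=[[[0,0.1,1],[0,0,0],0.5],[[0,0,0.8],[0,0,0],0.5],[[0,0,0.4],[0,0,0],0.5],[[0,0,0],[0,0,0],0.5],[[0,0,0],[0,0,0],1],[[0,0,0],[0,0,0],1],[[0,0,0],[0,0,0],1],[[0,0,0],[0,0,0],1]])

```text
time_s: 23.95
eef_pos: [0.5233, -0.0525, 0.0797]
eef_rot: [179.9, 0.0, 90.3]
contact_force: [-0.6, -0.6, 3.2]
width: 0.0128
```

Call:
jog_arm(plan=[[[0,0,-0.8],[0,0,0],1],[[0,0,-2.5],[0,0,0],1],[[0,0,-4],[0,0,0],1],[[0,0,-2],[0,0,0],1],[[-3,0.4,0],[0,0,0],1],[[-4.4,0.6,0],[0,0,0],1],[[-4.4,0.6,0],[0,0,0],1],[[-4.4,0.6,0],[0,0,0],1],[[-4.4,0.6,0],[0,0,0],1],[[-4.4,0.6,0],[0,0,0],1],[[-4.4,0.6,0],[0,0,0],1],[[-3.0,0.5,0],[0,0,0],1]])

```text
time_s: 25.15
eef_pos: [0.5686, -0.38, 0.1726]
eef_rot: [-180.0, 0.1, 90.2]
contact_force: [0.8, 0.2, -1.4]
width: 0.0124
```

Call:
jog_arm(plan=[[[-0.8,0.2,2],[0,0,0],1],[[0,0,4],[0,0,0],1],[[0,0,4],[0,0,0],1],[[0,0,1.5],[0,0,0],1],[[0,0,0.5],[0,0,0],1],[[0,0,0],[0,0,0],1]])

```text
time_s: 25.75
eef_pos: [0.5721, -0.3843, 0.0528]
eef_rot: [-180.0, 0.0, 90.4]
contact_force: [0.2, 0.3, -0.9]
width: 0.0127
```

Call:
jog_arm(plan=[[[0,0,0.5],[0,0,0],1],[[0,0,0.2],[0,0,0],1],[[0,0,0],[0,0,0],0.5],[[0,0,0],[0,0,0],0.5],[[0,0,0],[0,0,0],0.5],[[0,0,-2],[0,0,0],0.5],[[0,0,-4.5],[0,0,0],0.5],[[2,-1,-4.5],[0,0,0],0.3],[[4,-2,-2],[0,0,0],0.3],[[4,-2,0],[0,0,0],0.3],[[4,-2,0],[0,0,0],0.3],[[0,0,0],[0,0,0],0.3]])

```text
time_s: 26.95
eef_pos: [0.4985, -0.2378, 0.1746]
eef_rot: [-179.8, -0.3, 90.7]
contact_force: [0.7, 0.5, 0.4]
width: 0.0597
```

```bash
python3 - <<'E'
from h import *
p,d=save('side','side4'); crop(p,130,130,365,325,3,'s4')
p,d=save('top','top4'); crop(p,160,130,400,270,3,'t4')
E
python3 fitc.py | grep w_
```

```text
w_far ['top'] edge [0.592  0.3141] -26.7 -18.7 sil [0.5917 0.3169] -26.2 54.2
w_far ['side'] edge [0.5876 0.3066] -25.7 -18.2 sil [0.5912 0.3142] -25.3 321.5
w_far ['top', 'side'] edge [0.5916 0.3154] -26.8 -35.6 sil [0.5917 0.3157] -24.9 380.0
w_near ['top'] edge [0.4166 0.2828] 17.5 -19.0 sil [0.4149 0.2848] 18.7 56.4
w_near ['side'] edge [0.4226 0.2859] 30.9 -17.8 sil [0.414  0.2818] 20.2 113.4
w_near ['top', 'side'] edge [0.4177 0.2848] 19.1 -35.3 sil [0.4154 0.2845] 19.7 176.4
w_right ['top'] edge [ 0.3569 -0.1914] -14.8 -7.8 sil [ 0.3805 -0.2561] -2.2 500.4
w_right ['side'] edge [ 0.3772 -0.2598] -1.4 -19.2 sil [ 0.3786 -0.2554] 0.3 95.9
w_right ['top', 'side'] edge [ 0.3772 -0.2597] -1.3 -20.6 sil [ 0.3789 -0.2559] -1.7 602.4
```

View pics/s4.png

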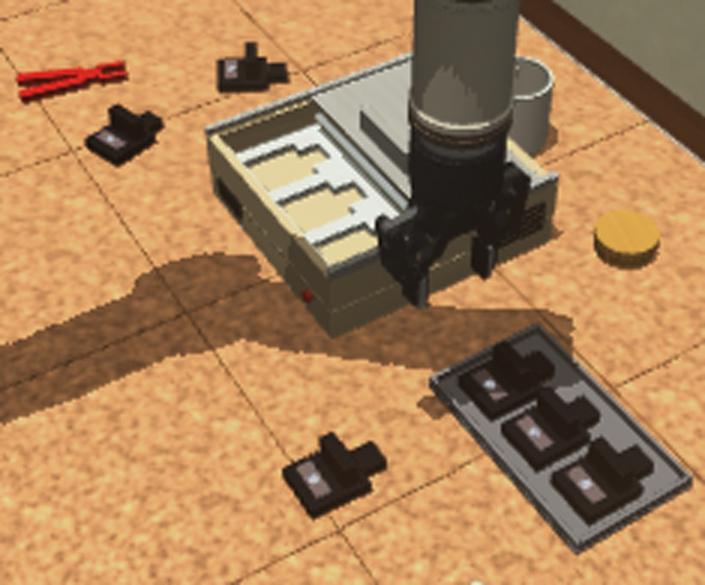

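View pics/t4.png

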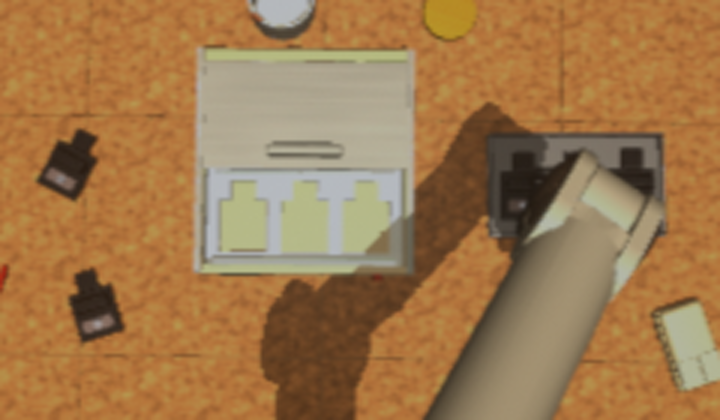

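```bash
python3 plan.py .3 0.379,-.255,0.1,-1
```

```text
[[[-0.07, -1.02, 0.63], [0, 0, 0.133], 0.3], [[-0.21, -1.01, 0.63], [0, 0, 0.133], 0.3], [[-0.34, -0.97, 0.63], [0, 0, 0.133], 0.3], [[-0.46, -0.92, 0.63], [0, 0, 0.133], 0.3], [[-0.58, -0.85, 0.63], [0, 0, 0.133], 0.3], [[-0.69, -0.76, 0.63], [0, 0, 0.133], 0.3], [[-0.78, -0.66, 0.63], [0, 0, 0.133], 0.3], [[-0.86, -0.55, 0.63], [0, 0, 0.133], 0.3], [[-0.93, -0.44, 0.63], [0, 0, 0.132], 0.3], [[-0.98, -0.31, 0.64], [0, 0, 0.133], 0.3], [[-1.01, -0.17, 0.63], [0, 0, 0.132], 0.3], [[-1.03, -0.04, 0.64], [0, 0, 0.133], 0.3]]
now [ 0.5019 -0.2458  0.1758] [1.799e+02 1.000e-01 9.030e+01] 0.0598 t 27.15
```

Call:
jog_arm(plan=[[[-0.1,-1.0,0.6],[0,0,0.133],0.3],[[-0.2,-1.0,0.6],[0,0,0.133],0.3],[[-0.3,-1.0,0.6],[0,0,0.133],0.3],[[-0.5,-0.9,0.6],[0,0,0.133],0.3],[[-0.6,-0.8,0.6],[0,0,0.133],0.3],[[-0.7,-0.8,0.6],[0,0,0.133],0.3],[[-0.8,-0.7,0.6],[0,0,0.133],0.3],[[-0.9,-0.6,0.6],[0,0,0.133],0.3],[[-0.9,-0.4,0.6],[0,0,0.133],0.3],[[-1.0,-0.3,0.6],[0,0,0.133],0.3],[[-1.0,-0.2,0.6],[0,0,0.132],0.3],[[-1.0,0,0.6],[0,0,0.132],0.3]])

```text
time_s: 28.35
eef_pos: [0.3781, -0.2565, 0.1031]
eef_rot: [179.9, -0.0, -1.4]
contact_force: [1.2, 0.7, 0.1]
width: 0.0597
```

Call:
jog_arm(plan=[[[0,0,0],[0,0,0],0.3],[[0,0,0],[0,0,0],0.3]])

```text
time_s: 28.55
eef_pos: [0.3785, -0.2558, 0.1033]
eef_rot: [179.9, -0.0, -0.9]
contact_force: [-0.8, -0.3, -0.6]
width: 0.0601
```

Call:
jog_arm(plan=[[[0,0,3],[0,0,0],0.3],[[0,0,2],[0,0,0],0.3],[[0,0,1],[0,0,0],0.3],[[0,0,0.5],[0,0,0],0.3],[[0,0,0],[0,0,0],0.3],[[0,0,0],[0,0,0],0.5],[[0,0,0],[0,0,0],1],[[0,0,0],[0,0,0],1],[[0,0,0],[0,0,0],1],[[0,0,0],[0,0,0],1]], newtons=20)

```text
time_s: 29.55
eef_pos: [0.3786, -0.2549, 0.0388]
eef_rot: [180.0, -0.1, -1.0]
contact_force: [-1.4, -0.3, 6.3]
width: 0.0435
```

Call:
jog_arm(plan=[[[0,0,0],[0,0,0],0.3],[[0,0,0],[0,0,0],0.3],[[0,0,-2],[0,0,0],0.3],[[0,0,-2],[0,0,0],0.3],[[0,0,0],[0,0,-0.143],0.5],[[0,0,0],[0,0,-0.143],0.5],[[0,0,0],[0,0,-0.143],0.5],[[0,0,0],[0,0,-0.143],0.5],[[0,0,0],[0,0,-0.143],0.5],[[0,0,0],[0,0,-0.143],0.5],[[0,0,0],[0,0,-0.143],0.5],[[0,0,0],[0,0,-0.143],0.5]])

```text
time_s: 30.75
eef_pos: [0.3778, -0.2543, 0.078]
eef_rot: [-180.0, -0.0, 64.9]
contact_force: [-1.2, 0.3, -0.4]
width: 0.0429
```

Call:
jog_arm(plan=[[[0,0,0],[0,0,-0.143],0.5],[[0,0,0],[0,0,-0.143],0.5],[[0,0,0],[0,0,-0.141],0.5],[[0,0,0],[0,0,0],0.5],[[0,0,0],[0,0,0],0.5]])

```text
time_s: 31.25
eef_pos: [0.3778, -0.2545, 0.078]
eef_rot: [-180.0, -0.0, 88.8]
contact_force: [-0.3, -0.1, -1.4]
width: 0.0426
```

Call:
jog_arm(plan=[[[0,0,2],[0,0,0],0.5],[[0,0,1.3],[0,0,0],0.5],[[0,0,0.5],[0,0,0],0.5],[[0,0,0],[0,0,0],0.5],[[0,0,0],[0,0,0],1],[[0,0,0],[0,0,0],1],[[0,0,0],[0,0,0],1],[[0,0,0],[0,0,0],1]], newtons=60)

```text
time_s: 32.05
eef_pos: [0.3784, -0.2548, 0.0407]
eef_rot: [179.9, 0.0, 89.0]
contact_force: [-1.2, 0.4, 4.8]
width: 0.0126
```

Call:
jog_arm(plan=[[[0,0,-1.5],[0,0,0],1],[[0,0,-4],[0,0,0],1],[[0,0,-4.5],[0,0,0],1],[[0,0,-3],[0,0,0],1],[[0,0,0],[0,0,0],1]])

```text
time_s: 32.55
eef_pos: [0.3806, -0.256, 0.1741]
eef_rot: [179.5, 0.2, 89.0]
contact_force: [0.3, -0.8, -1.5]
width: 0.0125
```

```bash
python3 plan.py 1 .5233,-.0528,.165,90.3
```

```text
[[[3.43, 2.32, 0.15], [0, 0, -0.004], 1.0], [[3.42, 2.33, 0.15], [0, 0, -0.004], 1.0], [[3.41, 2.35, 0.15], [0, 0, -0.004], 1.0], [[3.4, 2.36, 0.15], [0, 0, -0.003], 1.0], [[3.39, 2.37, 0.15], [0, 0, -0.004], 1.0], [[3.37, 2.39, 0.16], [0, 0, -0.003], 1.0]]
now [ 0.3806 -0.256   0.1741] [179.5   0.2  89. ] 0.0125 t 32.55
```

Call:
jog_arm(plan=[[[2.4,1.6,0],[0,0,-0.004],1],[[3.4,2.4,0],[0,0,-0.004],1],[[3.4,2.4,0.2],[0,0,-0.004],1],[[3.4,2.4,0.2],[0,0,-0.004],1],[[3.4,2.4,0.2],[0,0,-0.004],1],[[3.4,2.4,0.3],[0,0,-0.003],1],[[1.0,0.8,2],[0,0,0],1],[[0,0,0],[0,0,0],1],[[0,0,0],[0,0,0],1]])

```text
time_s: 33.45
eef_pos: [0.5215, -0.0517, 0.1397]
eef_rot: [-179.8, 0.0, 90.4]
contact_force: [-0.2, -0.8, -1.4]
width: 0.0126
```

Call:
jog_arm(plan=[[[-0.1,0.2,1.5],[0,0,0],1],[[0,0,2],[0,0,0],1],[[0,0,1],[0,0,0],1],[[0,0,0],[0,0,0],1]])

```text
time_s: 33.85
eef_pos: [0.5233, -0.0533, 0.0944]
eef_rot: [-179.8, 0.0, 90.2]
contact_force: [0.5, -0.2, -1.1]
width: 0.0125
```

Call:
jog_arm(plan=[[[0.05,0,0.3],[0,0,0],1],[[0,0,0.3],[0,0,0],1],[[0,0,0.3],[0,0,0],1],[[0,0,0.2],[0,0,0],1],[[0,0,0],[0,0,0],1]])

```text
time_s: 34.35
eef_pos: [0.5251, -0.0517, 0.085]
eef_rot: [-180.0, -0.0, 90.4]
contact_force: [-0.2, 1.0, -1.6]
width: 0.0127
```

Call:
jog_arm(plan=[[[0,0,0.2],[0,0,0],1],[[0,0,0.2],[0,0,0],1],[[0,0,0.1],[0,0,0],1],[[0,0,0],[0,0,0],1]])

```text
time_s: 34.75
eef_pos: [0.5253, -0.0518, 0.0807]
eef_rot: [180.0, -0.0, 90.3]
contact_force: [-2.1, 0.1, 5.7]
width: 0.0125
```

Call:
jog_arm(plan=[[[0,0,0],[0,0,0],0.5],[[0,0,0],[0,0,0],0.5],[[0,0,0],[0,0,0],0.5],[[0,0,-1],[0,0,0],0.5],[[0,0,-3],[0,0,0],0.5],[[0,0,-4],[0,0,0],0.5],[[2,-1,-2],[0,0,0],0.3],[[4,-1.5,0],[0,0,0],0.3],[[4.4,-1.5,0],[0,0,0],0.3],[[4.4,-1.5,0],[0,0,0],0.3],[[4.4,-1.5,0],[0,0,0],0.3],[[0,0,0],[0,0,0],0.3]])

```text
time_s: 35.95
eef_pos: [0.4516, 0.1468, 0.1808]
eef_rot: [-180.0, -0.2, 90.9]
contact_force: [0.8, -0.0, -0.1]
width: 0.0597
```

```bash
python3 - <<'E'
from h import *
p,d=save('side','side5'); crop(p,130,130,365,325,3,'s5')
E
python3 fitc.py | grep -E 'w_far|w_near|p_r';python3 plan.py .3 0.4145,.283,0.1,198.8
```

```text
w_far ['top'] edge [0.5914 0.3144] -26.5 -18.7 sil [0.5919 0.3166] -26.8 56.6
w_far ['side'] edge [0.5876 0.3064] -25.5 -16.9 sil [0.5911 0.3153] -25.6 1019.9
w_far ['top', 'side'] edge [0.5921 0.3148] -26.2 -33.2 sil [0.5918 0.3161] -26.4 1078.8
w_near ['top'] edge [0.4134 0.2838] 15.8 -17.1 sil [0.4143 0.2874] 10.7 116.4
w_near ['side'] edge [0.4226 0.2859] 31.1 -17.7 sil [0.4136 0.2818] 18.4 221.4
w_near ['top', 'side'] edge [0.4178 0.2851] 19.6 -33.5 sil [0.4146 0.2835] 18.0 345.0
p_r ['top'] edge [ 0.529  -0.0507] 0.2 -21.2 sil [ 0.5283 -0.0508] 1.6 59.5
p_r ['side'] edge [ 0.5255 -0.0499] 2.8 -20.0 sil [ 0.5415 -0.1031] 12.0 952.6
p_r ['top', 'side'] edge [ 0.5252 -0.0506] 1.8 -41.0 sil [ 0.5279 -0.0545] 0.6 1254.4
[[[1.03, -0.28, 0.58], [0, 0, -0.135], 0.3], [[1.05, -0.14, 0.58], [0, 0, -0.135], 0.3], [[1.06, 0.01, 0.57], [0, 0, -0.135], 0.3], [[1.05, 0.15, 0.58], [0, 0, -0.135], 0.3], [[1.02, 0.29, 0.57], [0, 0, -0.135], 0.3], [[0.98, 0.43, 0.58], [0, 0, -0.135], 0.3], [[0.91, 0.55, 0.57], [0, 0, -0.135], 0.3], [[0.83, 0.67, 0.58], [0, 0, -0.135], 0.3], [[0.73, 0.78, 0.57], [0, 0, -0.135], 0.3], [[0.62, 0.87, 0.58], [0, 0, -0.135], 0.3], [[0.49, 0.94, 0.57], [0, 0, -0.136], 0.3], [[0.36, 1.0, 0.58], [0, 0, -0.135], 0.3]]
[[[0.23, 1.03, 0.57], [0, 0, -0.136], 0.3], [[0.08, 1.06, 0.58], [0, 0, -0.135], 0.3]]
now [0.4542 0.1395 0.1806] [180.    0.   90.4] 0.0593 t 36.1
```

View pics/s5.png

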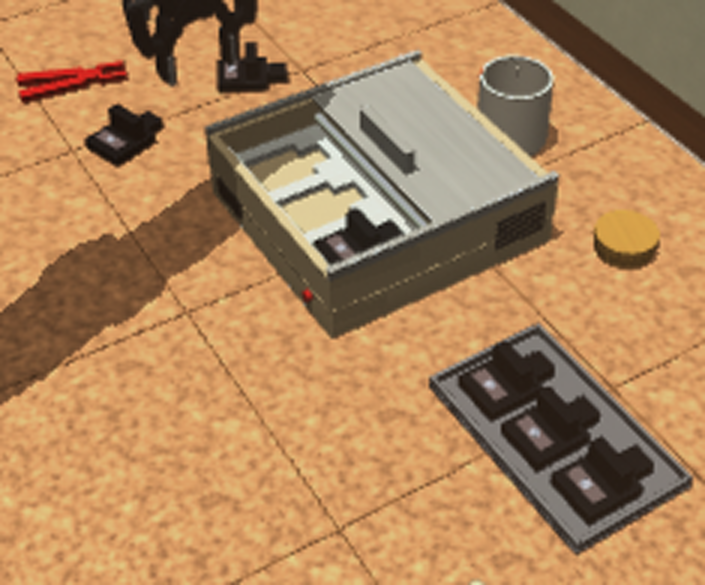

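Call:
jog_arm(plan=[[[1.0,-0.3,0.6],[0,0,-0.135],0.3],[[1.0,-0.1,0.6],[0,0,-0.135],0.3],[[1.1,0,0.6],[0,0,-0.135],0.3],[[1.1,0.2,0.6],[0,0,-0.135],0.3],[[1.0,0.3,0.6],[0,0,-0.135],0.3],[[1.0,0.4,0.6],[0,0,-0.135],0.3],[[0.9,0.5,0.6],[0,0,-0.135],0.3],[[0.8,0.7,0.5],[0,0,-0.135],0.3],[[0.7,0.8,0.5],[0,0,-0.135],0.3],[[0.6,0.9,0.5],[0,0,-0.135],0.3],[[0.5,0.9,0.5],[0,0,-0.136],0.3],[[0.4,1.0,0.5],[0,0,-0.136],0.3]])

```text
time_s: 37.3
eef_pos: [0.4219, 0.2608, 0.113]
eef_rot: [-179.9, 0.0, -176.6]
contact_force: [0.1, -1.0, 0.6]
width: 0.06
```

Call:
jog_arm(plan=[[[0.2,1.0,0.5],[0,0,-0.136],0.3],[[0.1,1.0,0.5],[0,0,-0.136],0.3],[[0,0,0],[0,0,0],0.3],[[0,0,0],[0,0,0],0.3]])

```text
time_s: 37.7
eef_pos: [0.4159, 0.2804, 0.103]
eef_rot: [-180.0, -0.0, -161.5]
contact_force: [0.5, 0.3, 0.8]
width: 0.0599
```

```bash
python3 plan.py .3 0.4145,.283,0.06,198.8
```

```text
[[[0.05, 0.29, 4.3], [0, 0, -0.005], 0.3]]
now [0.4159 0.2804 0.103 ] [-180.    -0.  -161.5] 0.0599 t 37.7
```

Call:
jog_arm(plan=[[[0,0.3,3],[0,0,-0.005],0.3],[[0,0,2],[0,0,0],0.3],[[0,0,1],[0,0,0],0.3],[[0,0,0.5],[0,0,0],0.3],[[0,0,0],[0,0,0],0.3],[[0,0,0],[0,0,0],0.5],[[0,0,0],[0,0,0],1],[[0,0,0],[0,0,0],1],[[0,0,0],[0,0,0],1],[[0,0,0],[0,0,0],1]], newtons=20)

```text
time_s: 38.7
eef_pos: [0.4147, 0.2852, 0.039]
eef_rot: [180.0, 0.1, -160.9]
contact_force: [-0.5, -0.6, 6.1]
width: 0.0435
```

Call:
jog_arm(plan=[[[0,0,0],[0,0,0],0.3],[[0,0,0],[0,0,0],0.3],[[0,0,-2],[0,0,0],0.3],[[0,0,-2],[0,0,0],0.3],[[0,0,0],[0,0,0.143],0.5],[[0,0,0],[0,0,0.143],0.5],[[0,0,0],[0,0,0.143],0.5],[[0,0,0],[0,0,0.143],0.5],[[0,0,0],[0,0,0.143],0.5],[[0,0,0],[0,0,0.143],0.5],[[0,0,0],[0,0,0.143],0.5],[[0,0,0],[0,0,0.143],0.5]])

```text
time_s: 39.9
eef_pos: [0.4137, 0.2848, 0.0779]
eef_rot: [-180.0, -0.0, 133.3]
contact_force: [-0.3, 0.2, -0.1]
width: 0.0429
```

Call:
jog_arm(plan=[[[0,0,0],[0,0,0.143],0.5],[[0,0,0],[0,0,0.143],0.5],[[0,0,0],[0,0,0.141],0.5],[[0,0,0],[0,0,0],0.5],[[0,0,0],[0,0,0],0.5]])

```text
time_s: 40.4
eef_pos: [0.4137, 0.2849, 0.0779]
eef_rot: [-180.0, 0.0, 109.4]
contact_force: [0.1, 0.9, -0.8]
width: 0.0433
```

Call:
jog_arm(plan=[[[0,0,2],[0,0,0],0.5],[[0,0,1.3],[0,0,0],0.5],[[0,0,0.5],[0,0,0],0.5],[[0,0,0],[0,0,0],0.5],[[0,0,0],[0,0,0],1],[[0,0,0],[0,0,0],1],[[0,0,0],[0,0,0],1],[[0,0,0],[0,0,0],1]], newtons=60)

```text
time_s: 41.2
eef_pos: [0.4145, 0.2852, 0.0408]
eef_rot: [179.9, -0.0, 109.1]
contact_force: [-0.1, -1.0, 3.8]
width: 0.0125
```

Call:
jog_arm(plan=[[[0,0,-1.5],[0,0,0],1],[[0,0,-4],[0,0,0],1],[[0,0,-4.5],[0,0,0],1],[[0,0,-3],[0,0,0],1],[[0,0,0],[0,0,0],1],[[0,0,0],[0,0,0],1]])

```text
time_s: 41.8
eef_pos: [0.4139, 0.2851, 0.1705]
eef_rot: [179.9, -0.0, 109.2]
contact_force: [-1.0, -0.6, -1.5]
width: 0.0127
```

```bash
python3 plan.py 1 .5235,.0222,.165,90.3
```

```text
[[[-4.06, 0.25, 0.08], [0, 0, 0.047], 1.0], [[-4.05, 0.44, 0.08], [0, 0, 0.047], 1.0], [[-4.02, 0.62, 0.08], [0, 0, 0.047], 1.0], [[-3.99, 0.81, 0.08], [0, 0, 0.047], 1.0], [[-3.94, 1.0, 0.08], [0, 0, 0.047], 1.0], [[-3.89, 1.19, 0.07], [0, 0, 0.047], 1.0], [[-3.83, 1.37, 0.08], [0, 0, 0.047], 1.0]]
now [0.4139 0.2851 0.1705] [179.9  -0.  109.2] 0.0127 t 41.8
```

Call:
jog_arm(plan=[[[-4.1,0.2,0.1],[0,0,0.047],1],[[-4.1,0.4,0.1],[0,0,0.047],1],[[-4.0,0.6,0.1],[0,0,0.047],1],[[-4.0,0.8,0.1],[0,0,0.047],1],[[-3.9,1.0,0.1],[0,0,0.047],1],[[-3.9,1.2,0.1],[0,0,0.047],1],[[-3.8,1.4,0.1],[0,0,0.047],1],[[0,0,2],[0,0,0],1],[[0,0,0],[0,0,0],1],[[0,0,0],[0,0,0],1]])

```text
time_s: 42.8
eef_pos: [0.521, 0.022, 0.1413]
eef_rot: [-179.7, 0.0, 90.3]
contact_force: [-0.7, 1.1, -1.3]
width: 0.0127
```

Call:
jog_arm(plan=[[[0,0.2,1.6],[0,0,0],1],[[0,0,2],[0,0,0],1],[[0,0,1],[0,0,0],1],[[0,0,0],[0,0,0],1],[[0,0,0],[0,0,0],1]])

```text
time_s: 43.3
eef_pos: [0.5249, 0.0221, 0.0974]
eef_rot: [-180.0, -0.0, 90.3]
contact_force: [0.3, 1.3, -1.0]
width: 0.013
```

Call:
jog_arm(plan=[[[0,-0.1,0.4],[0,0,0],1],[[0,0,0.3],[0,0,0],1],[[0,0,0.3],[0,0,0],1],[[0,0,0.2],[0,0,0],1],[[0,0,0],[0,0,0],1]])

```text
time_s: 43.8
eef_pos: [0.5237, 0.0214, 0.0848]
eef_rot: [-180.0, 0.0, 90.3]
contact_force: [-0.3, 0.7, -2.2]
width: 0.0123
```

Call:
jog_arm(plan=[[[0,0,0.2],[0,0,0],1],[[0,0,0.2],[0,0,0],1],[[0,0,0.1],[0,0,0],1],[[0,0,0],[0,0,0],1]])

```text
time_s: 44.2
eef_pos: [0.5241, 0.0215, 0.0808]
eef_rot: [180.0, -0.0, 90.3]
contact_force: [-3.2, -0.5, 6.8]
width: 0.0122
```

Call:
jog_arm(plan=[[[0,0,0],[0,0,0],0.5],[[0,0,0],[0,0,0],0.5],[[0,0,0],[0,0,0],0.5],[[0,0,-1],[0,0,0],0.5],[[0,0,-3],[0,0,0],0.5],[[0,0,-4],[0,0,0],0.5],[[2,-1,-2],[0,0,0],0.3],[[4,-1.5,0],[0,0,0],0.3],[[4.4,-1.5,0],[0,0,0],0.3],[[0,0,0],[0,0,0],0.3]])

```text
time_s: 45.2
eef_pos: [0.4812, 0.1325, 0.1808]
eef_rot: [-180.0, -0.2, 90.8]
contact_force: [-0.7, 0.2, -0.6]
width: 0.0597
```

```bash
python3 - <<'E'
from h import *
p,d=save('side','side6'); crop(p,130,130,365,325,3,'s6')
p,d=save('top','top6'); crop(p,140,110,340,260,4,'t6')
E
python3 fitc.py | grep -E 'w_far';python3 plan.py .3 0.5915,.3155,0.1,154
```

```text
w_far ['top'] edge [0.592  0.3141] -26.7 -18.7 sil [0.5911 0.3166] -25.6 64.5
w_far ['side'] edge [0.5888 0.3056] -26.8 -15.1 sil [0.5934 0.314 ] -26.6 1196.6
w_far ['top', 'side'] edge [0.5925 0.3139] -28.1 -31.5 sil [0.5927 0.3158] -26.6 1267.8
[[[2.39, 1.36, 1.01], [0, 0, -0.139], 0.3], [[2.17, 1.67, 1.0], [0, 0, -0.139], 0.3], [[1.92, 1.96, 1.01], [0, 0, -0.139], 0.3], [[1.63, 2.21, 1.0], [0, 0, -0.139], 0.3], [[1.31, 2.41, 1.01], [0, 0, -0.139], 0.3], [[0.97, 2.57, 1.0], [0, 0, -0.139], 0.3], [[0.6, 2.68, 1.01], [0, 0, -0.14], 0.3], [[0.23, 2.73, 1.0], [0, 0, -0.139], 0.3]]
now [0.4838 0.1242 0.1804] [180.    0.   90.2] 0.0597 t 45.4
```

View pics/s6.png

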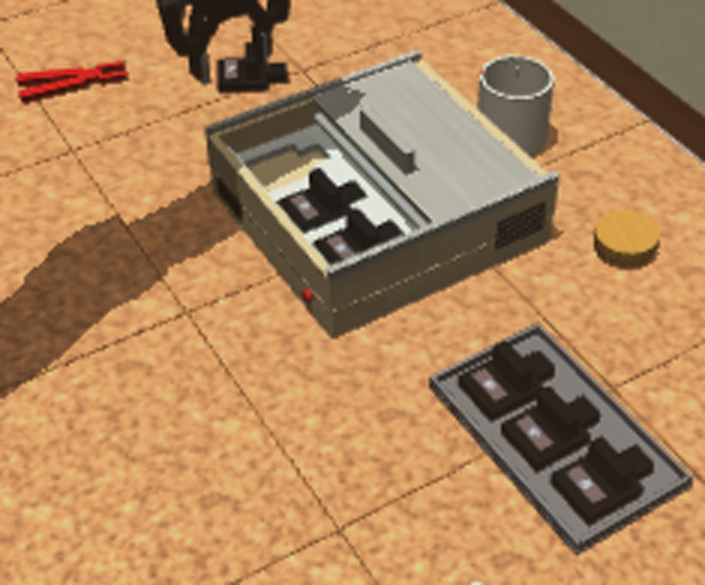

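View pics/t6.png

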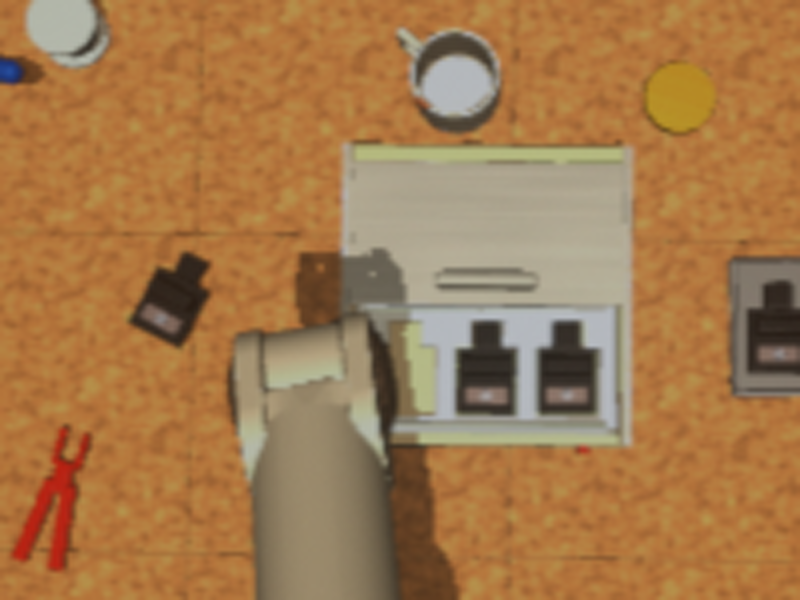

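Call:
jog_arm(plan=[[[2.4,1.4,0],[0,0,-0.139],0.3],[[2.2,1.7,0],[0,0,-0.139],0.3],[[1.9,2.0,0.5],[0,0,-0.139],0.3],[[1.6,2.2,1.0],[0,0,-0.139],0.3],[[1.3,2.4,1.5],[0,0,-0.139],0.3],[[1.0,2.6,1.5],[0,0,-0.139],0.3],[[0.6,2.7,1.5],[0,0,-0.14],0.3],[[0.2,2.7,1.5],[0,0,-0.14],0.3],[[0,0,0],[0,0,0],0.3],[[0,0,0],[0,0,0],0.3],[[0,0,0],[0,0,0],0.3]])

```text
time_s: 46.5
eef_pos: [0.593, 0.3142, 0.1053]
eef_rot: [-179.9, 0.1, 153.9]
contact_force: [-0.4, -0.3, 0.4]
width: 0.0593
```

```bash
python3 - <<'E'
from h import *
p,d=save('side','side7'); crop(p,130,80,290,220,5,'s7')
E
python3 plan.py .3 0.5920,.3155,0.1,153.6
```

```text
[[[0.13, 0.04, 0.57], [0, 0, 0.005], 0.3]]
now [0.593  0.3145 0.1057] [-1.800e+02  1.000e-01  1.539e+02] 0.0599 t 46.55
```

View pics/s7.png

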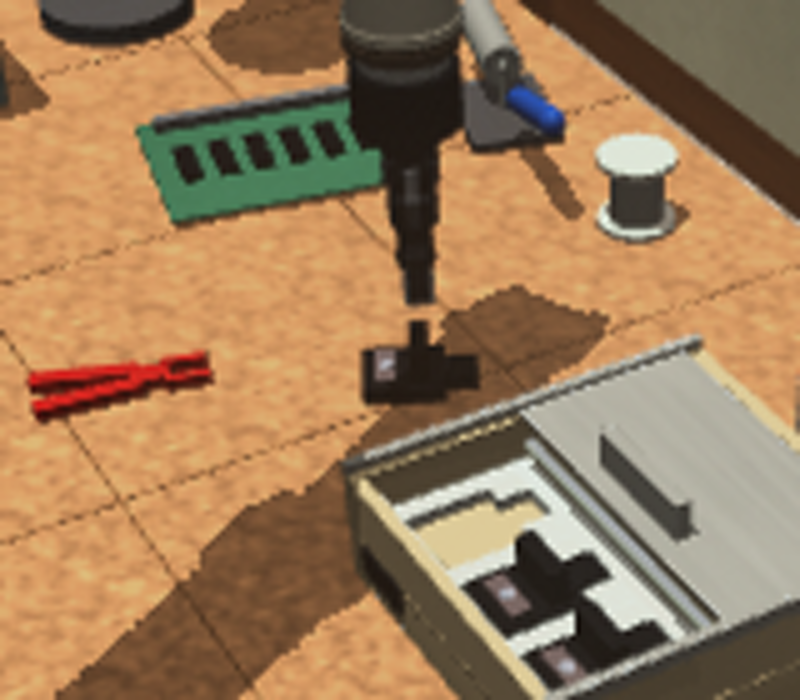

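The last carrier is unmoved, right below the gripper (rib at about 420,345 in the crop). Descend and squeeze.

Call:
jog_arm(plan=[[[0.1,0,3],[0,0,0.005],0.3],[[0,0,2.2],[0,0,0],0.3],[[0,0,1],[0,0,0],0.3],[[0,0,0.5],[0,0,0],0.3],[[0,0,0],[0,0,0],0.3],[[0,0,0],[0,0,0],0.5],[[0,0,0],[0,0,0],1],[[0,0,0],[0,0,0],1],[[0,0,0],[0,0,0],1],[[0,0,0],[0,0,0],1]], newtons=20)

```text
time_s: 47.55
eef_pos: [0.5923, 0.3176, 0.0395]
eef_rot: [179.9, 0.1, 153.8]
contact_force: [0.2, -0.7, 5.8]
width: 0.0434
```

Call:
jog_arm(plan=[[[0,0,0],[0,0,0],0.3],[[0,0,0],[0,0,0],0.3],[[0,0,-2],[0,0,0],0.3],[[0,0,-2],[0,0,0],0.3],[[0,0,0],[0,0,0.143],0.5],[[0,0,0],[0,0,0.143],0.5],[[0,0,0],[0,0,0.143],0.5],[[0,0,0],[0,0,0.143],0.5],[[0,0,0],[0,0,0.143],0.5],[[0,0,0],[0,0,0.143],0.5],[[0,0,0],[0,0,0.143],0.5],[[0,0,0],[0,0,0.143],0.5]])

```text
time_s: 48.75
eef_pos: [0.5909, 0.3173, 0.0776]
eef_rot: [-180.0, 0.0, 88.0]
contact_force: [0.2, 0.8, -0.2]
width: 0.0429
```

Call:
jog_arm(plan=[[[0,0,0],[0,0,0.143],0.5],[[0,0,0],[0,0,0.143],0.5],[[0,0,0],[0,0,0.141],0.5],[[0,0,0],[0,0,0],0.5],[[0,0,0],[0,0,0],0.5]])

```text
time_s: 49.25
eef_pos: [0.5909, 0.3174, 0.0777]
eef_rot: [-180.0, 0.0, 64.1]
contact_force: [-1.5, 0.2, 0.6]
width: 0.0431
```

Call:
jog_arm(plan=[[[0,0,2],[0,0,0],0.5],[[0,0,1.3],[0,0,0],0.5],[[0,0,0.5],[0,0,0],0.5],[[0,0,0],[0,0,0],0.5],[[0,0,0],[0,0,0],1],[[0,0,0],[0,0,0],1],[[0,0,0],[0,0,0],1],[[0,0,0],[0,0,0],1]], newtons=60)

```text
time_s: 50.05
eef_pos: [0.592, 0.3174, 0.041]
eef_rot: [179.9, -0.1, 63.8]
contact_force: [-0.3, -1.3, 3.3]
width: 0.0124
```

Call:
jog_arm(plan=[[[0,0,-1.5],[0,0,0],1],[[0,0,-4],[0,0,0],1],[[0,0,-4.5],[0,0,0],1],[[0,0,-3],[0,0,0],1],[[0,0,0],[0,0,0],1],[[0,0,0],[0,0,0],1]])

```text
time_s: 50.65
eef_pos: [0.5914, 0.3175, 0.1714]
eef_rot: [180.0, -0.1, 63.8]
contact_force: [-0.2, -0.7, -2.2]
width: 0.0123
```

```bash
python3 plan.py 1 .5235,.0972,.165,90.3
```

```text
[[[-3.79, 0.6, 0.11], [0, 0, -0.077], 1.0], [[-3.83, 0.31, 0.11], [0, 0, -0.077], 1.0], [[-3.84, 0.02, 0.11], [0, 0, -0.077], 1.0], [[-3.83, -0.28, 0.1], [0, 0, -0.077], 1.0], [[-3.8, -0.58, 0.11], [0, 0, -0.077], 1.0], [[-3.75, -0.86, 0.1], [0, 0, -0.077], 1.0]]
now [0.5914 0.3175 0.1714] [ 1.80e+02 -1.00e-01  6.38e+01] 0.0123 t 50.65
```

Call:
jog_arm(plan=[[[-3.8,0.6,0.1],[0,0,-0.077],1],[[-3.8,0.3,0.1],[0,0,-0.077],1],[[-3.8,0,0.1],[0,0,-0.077],1],[[-3.8,-0.3,0.1],[0,0,-0.077],1],[[-3.8,-0.6,0.1],[0,0,-0.077],1],[[-3.8,-0.9,0.1],[0,0,-0.077],1],[[0,0,2],[0,0,0],1],[[0,0,0],[0,0,0],1],[[0,0,0],[0,0,0],1],[[0,0,0],[0,0,0],1]])

```text
time_s: 51.65
eef_pos: [0.5226, 0.0987, 0.144]
eef_rot: [-180.0, -0.0, 90.4]
contact_force: [-1.5, -0.5, -1.6]
width: 0.0125
```

Call:
jog_arm(plan=[[[-0.15,0.1,1.6],[0,0,0],1],[[0,0,2],[0,0,0],1],[[0,0,1],[0,0,0],1],[[0,0,0],[0,0,0],1],[[0,0,0],[0,0,0],1]])

```text
time_s: 52.15
eef_pos: [0.5239, 0.0964, 0.0984]
eef_rot: [180.0, 0.0, 90.3]
contact_force: [0.8, -0.6, -1.4]
width: 0.0128
```

Call:
jog_arm(plan=[[[0.05,0,0.5],[0,0,0],1],[[0,0,0.3],[0,0,0],1],[[0,0,0.3],[0,0,0],1],[[0,0,0.2],[0,0,0],1],[[0,0,0],[0,0,0],1]])

```text
time_s: 52.65
eef_pos: [0.5233, 0.0964, 0.0848]
eef_rot: [-180.0, 0.0, 90.3]
contact_force: [0.9, -0.8, -1.3]
width: 0.0124
```

Call:
jog_arm(plan=[[[0,0,0.2],[0,0,0],1],[[0,0,0.2],[0,0,0],1],[[0,0,0.1],[0,0,0],1],[[0,0,0],[0,0,0],1]])

```text
time_s: 53.05
eef_pos: [0.5237, 0.0965, 0.0809]
eef_rot: [-180.0, -0.0, 90.3]
contact_force: [-3.1, -0.4, 9.7]
width: 0.0126
```

Seated. Release and retract, then look at everything before closing.

Call:
jog_arm(plan=[[[0,0,0],[0,0,0],0.5],[[0,0,0],[0,0,0],0.5],[[0,0,0],[0,0,0],0.5],[[0,0,-1],[0,0,0],0.5],[[0,0,-3],[0,0,0],0.5],[[0,0,-4],[0,0,0],0],[[3,0,-2],[0,0,0],0],[[4.4,0,0],[0,0,0],0],[[4.4,0,0],[0,0,0],0],[[4.4,0,0],[0,0,0],0],[[0,0,0],[0,0,0],0]])

```text
time_s: 54.15
eef_pos: [0.5211, 0.2674, 0.1807]
eef_rot: [180.0, -0.3, 90.9]
contact_force: [-0.0, 0.2, -0.2]
width: 0.0853
```

```bash
python3 - <<'E'
from h import *
p,d=save('side','side8'); crop(p,190,140,365,325,4,'s8'); W=unproj('side',d)
p2,d2=save('top','top8'); crop(p2,200,110,400,260,4,'t8'); W2=unproj('top',d2)
for i,y in enumerate((.0972,.0222,-.0528,-.249,-.317,-.385)):
    x=.5235 if i<3 else .57
    for w in(W,W2):
        m=(abs(w[...,0]-x)<.012)&(abs(w[...,1]-y)<.024); print(y,'top z',np.round(np.percentile(w[m][:,2],[50,90,97]),4))
E
python3 fitc.py | grep p_
```

```text
0.0972 top z [0.0708 0.0802 0.0815]
0.0972 top z [0.0708 0.0834 0.086 ]
0.0222 top z [0.0723 0.0805 0.0822]
0.0222 top z [0.0737 0.0828 0.0853]
-0.0528 top z [0.0758 0.0808 0.0826]
-0.0528 top z [0.0751 0.0828 0.0851]
-0.249 top z [0.0377 0.0459 0.0473]
-0.249 top z [0.0377 0.048  0.0504]
-0.317 top z [0.0365 0.0459 0.0472]
-0.317 top z [0.0424 0.0472 0.0501]
-0.385 top z [0.0351 0.0458 0.0471]
-0.385 top z [0.0356 0.0476 0.0496]
p_l ['top'] edge [0.5272 0.0964] 1.1 -21.2 sil [0.5244 0.0985] 1.2 306.1
p_l ['side'] edge [0.5236 0.0945] 0.2 -19.7 sil [0.5284 0.1026] -3.1 1082.9
p_l ['top', 'side'] edge [0.5261 0.0963] -0.3 -40.2 sil [0.5261 0.0982] -1.1 1396.9
p_m ['top'] edge [0.5279 0.0225] -0.3 -21.3 sil [0.5263 0.0238] -0.6 527.3
p_m ['side'] edge [0.5236 0.019 ] -0.9 -20.2 sil [0.5261 0.025 ] -3.0 1427.9
p_m ['top', 'side'] edge [0.5232 0.0214] 0.2 -40.2 sil [0.5263 0.024 ] -2.2 1959.1
p_r ['top'] edge [ 0.5254 -0.0522] -2.0 -21.1 sil [ 0.5246 -0.0523] -0.4 295.4
p_r ['side'] edge [ 0.5219 -0.0504] 2.5 -19.0 sil [ 0.529  -0.1103] -5.3 1311.6
p_r ['top', 'side'] edge [ 0.5227 -0.052 ] 0.1 -39.3 sil [ 0.5247 -0.0553] -0.1 1858.0
```

View pics/s8.png

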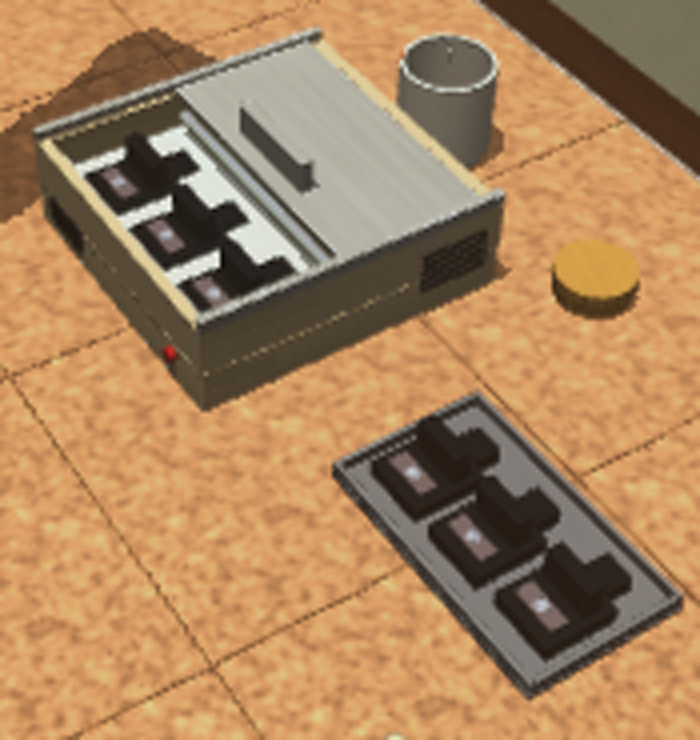

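View pics/t8.png

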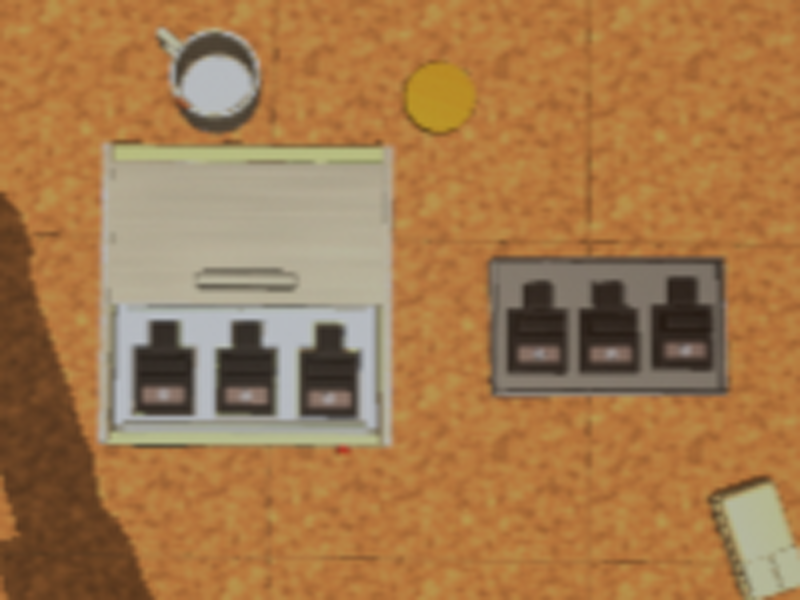

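```bash
python3 plan.py 0 .5987,.02,.175,90.3
```

```text
[[[-3.95, 1.25, 0.09], [0, 0, -0.0], 0.0], [[-3.95, 1.25, 0.09], [0, 0, -0.0], 0.0], [[-3.95, 1.25, 0.09], [0, 0, -0.0], 0.0], [[-3.95, 1.25, 0.09], [0, 0, -0.001], 0.0], [[-3.96, 1.24, 0.09], [0, 0, -0.0], 0.0], [[-3.96, 1.24, 0.08], [0, 0, -0.001], 0.0]]
now [0.523  0.2569 0.1803] [1.80e+02 1.00e-01 9.02e+01] 0.0854 t 54.35
```

Call:
jog_arm(plan=[[[-3.0,1.0,0],[0,0,0],0],[[-4.0,1.3,0],[0,0,0],0],[[-4.0,1.3,0],[0,0,0],0],[[-4.0,1.3,0],[0,0,0],0],[[-4.0,1.2,0],[0,0,0],0],[[-4.0,1.2,0.5],[0,0,0],0],[[-0.7,0.3,0.5],[0,0,0],0],[[0,0,0],[0,0,0],0],[[0,0,0],[0,0,0],0]])

```text
time_s: 55.25
eef_pos: [0.5993, 0.022, 0.17]
eef_rot: [-179.9, -0.0, 90.2]
contact_force: [-0.3, 0.4, -0.0]
width: 0.0854
```

Call:
jog_arm(plan=[[[-0.2,0,2.5],[0,0,0],0],[[0,0,1.7],[0,0,0],0],[[0,0,0.9],[0,0,0],0],[[0,0,0.4],[0,0,0],0],[[0,0,0],[0,0,0],0.5],[[0,0,0],[0,0,0],1],[[0,0,0],[0,0,0],1],[[0,0,0],[0,0,0],1],[[0,0,0],[0,0,0],1],[[0,0,0],[0,0,0],1]])

```text
time_s: 56.25
eef_pos: [0.5987, 0.0199, 0.1156]
eef_rot: [-179.9, -0.0, 90.3]
contact_force: [-4.4, 0.3, 7.9]
width: 0.0108
```

Call:
jog_arm(plan=[[[0,-0.5,0],[0,0,0],1],[[0,-1,0],[0,0,0],1],[[0,-1.4,0],[0,0,0],1],[[0,-1.4,0],[0,0,0],1],[[0,-1.4,0],[0,0,0],1],[[0,-1.4,0],[0,0,0],1],[[0,-1.4,0],[0,0,0],1],[[0,-1.4,0],[0,0,0],1],[[0,-0.8,0],[0,0,0],1],[[0,-0.4,0],[0,0,0],1],[[0,0,0],[0,0,0],1]])

```text
time_s: 57.35
eef_pos: [0.4884, 0.0194, 0.1156]
eef_rot: [-180.0, -0.0, 90.3]
contact_force: [-1.1, 0.3, 9.6]
width: 0.0109
```

Call:
jog_arm(plan=[[[0,-0.4,0],[0,0,0],1],[[0,-0.4,0],[0,0,0],1],[[0,-0.4,0],[0,0,0],1],[[0,-0.4,0],[0,0,0],1],[[0,0,0],[0,0,0],1]])

```text
time_s: 57.85
eef_pos: [0.4736, 0.0193, 0.1156]
eef_rot: [179.9, -0.0, 90.3]
contact_force: [2.5, 1.6, 5.7]
width: 0.0108
```

Call:
jog_arm(plan=[[[0,-0.3,0],[0,0,0],1],[[0,-0.3,0],[0,0,0],1],[[0,0,0],[0,0,0],1]])

```text
time_s: 58.15
eef_pos: [0.4734, 0.0193, 0.1157]
eef_rot: [179.2, 0.1, 90.3]
contact_force: [21.1, 0.8, -17.6]
width: 0.0104
```

Call:
jog_arm(plan=[[[0,0.4,0],[0,0,0],1],[[0,0,0],[0,0,0],1],[[0,0,0],[0,0,0],0],[[0,0,0],[0,0,0],0],[[0,0,0],[0,0,0],0],[[0,0,0],[0,0,0],0],[[0,0,-1],[0,0,0],0],[[0,0,-4],[0,0,0],0],[[0,0,-4],[0,0,0],0],[[3,-1,-2],[0,0,0],0],[[4,-1,0],[0,0,0],0],[[4,-1,0],[0,0,0],0]])

```text
time_s: 59.35
eef_pos: [0.4406, 0.13, 0.227]
eef_rot: [179.8, -0.1, 90.2]
contact_force: [1.0, 0.5, -0.2]
width: 0.0854
```

Call:
jog_arm(plan=[[[4,-1,0],[0,0,0],0],[[4,-1,0],[0,0,0],0],[[4,0,0],[0,0,0],0],[[4,0,0],[0,0,0],0],[[0,0,0],[0,0,0],0],[[0,0,0],[0,0,0],0]])

```text
time_s: 59.95
eef_pos: [0.4192, 0.2895, 0.2253]
eef_rot: [-180.0, 0.0, 90.4]
contact_force: [0.7, -0.9, 0.0]
width: 0.0854
```

Run:
```python
from h import *
p,d=save('side','side9'); crop(p,130,130,365,325,3,'s9'); W=unproj('side',d)
reg=(abs(W[...,0]-.55)<.15)&(abs(W[...,1]-.022)<.1)&(W[...,2]>.1035)
print('handle',np.round(np.median(W[reg],0),4), reg.sum())
p,d=save('top','top9'); cv2.imwrite('pics/t9.png',cv2.resize(p[90:290,110:420,::-1],None,fx=2.5,fy=2.5))
print(env.sense()['contact_force'],env.sense()['time_s'])
```

```text
handle [0.471  0.0135 0.1163] 130
[0.18023846 0.27554016 0.20721164] 60.05
```

View pics/s9.png

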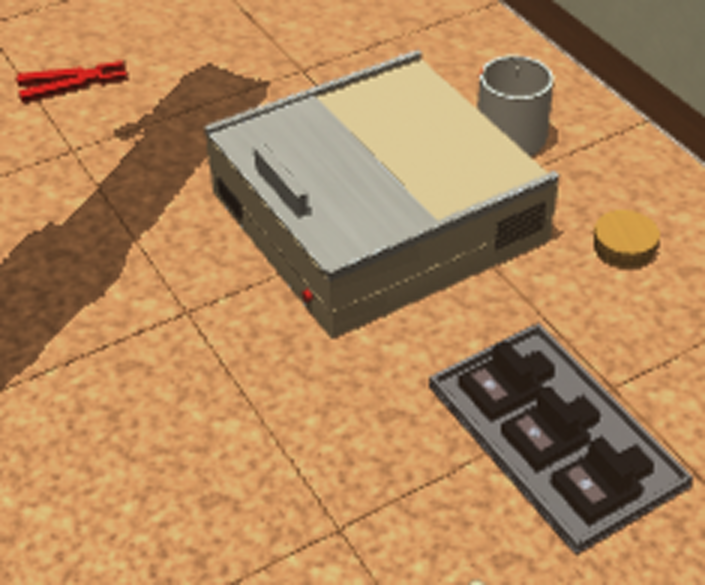

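View pics/t9.png

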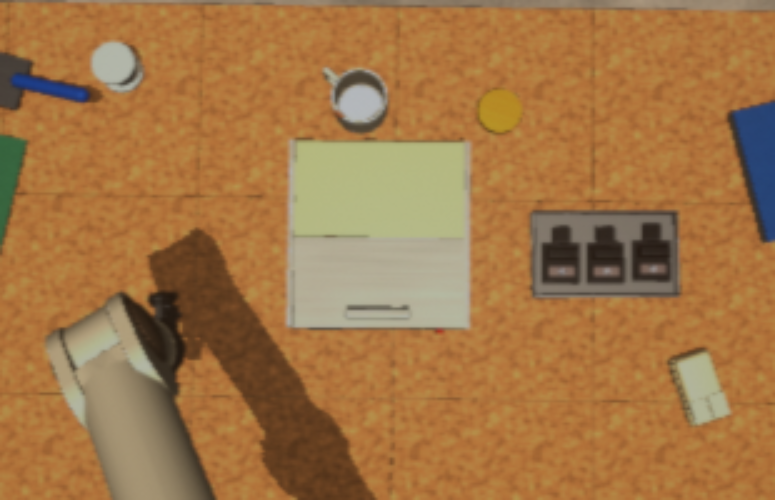

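```bash
python3 -c "
from bench import job_done
print(job_done())"
```

```text
the job is handed in; nothing more can be done
None
```

The changeover is done and handed in at about 60 s of the 210 s allowed. All three carriers from the chamber lie flat, rib up, in the grey tray. The three waiting carriers each sit in a pocket of their own, nose in the slot, and the door is shut.

- **Chamber:** before closing, both cameras read all three rib tops within 2 mm of each other and close to the 80 mm of a seated carrier. The door slid over them without catching.
- **Door:** it reached both stops, pressing about 26 N when opening and 21 N when closing. The travel between them came to 125.3 mm against the 125 mm given.
- **Tray and bystanders:** the last pictures show three carriers flat in the tray. The mug, mouse, tin and fuse puller look untouched, but I judged that by eye and did not measure it.

The two cameras disagreed by about 2–5 mm in y. I therefore found the pocket centres by feel, nudging a gripped carrier against its slack, rather than from the cameras. The silhouette fits of carriers inside the chamber were poor in the side view, so I relied on the edge fits and the depth readings there. I saw no knocked carrier and no slackened grip.

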